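Take up the end float of a hand grain mill's crank shaft

TASK

Push the grain mill's crank shaft fully in, then pull it fully out, to feel how much end float it has between its two stops. Fit the slotted spacer that takes up most of that float over the shaft, between the crank hub and the bearing, then push the shaft in against it and pull it out to its stop again to check that less than 4 mm of float is left. Feel for the stops gently, never straining against them; leave the spacer fitted, the other one in its rack and everything else where it stands.

Things in the scene. Friction and masses are not known exactly. Their poses are not given: they have to be found in the camera images.
- mill: Cast aluminium hand grain mill on a beech board, fixed. The shaft lies level along its y axis, 155 mm up; z is up. Origin on the counter below the centre of the bearing's end face. Crank on the -y side of that face; on the +y side the bearing tube (32 mm diameter, 70 mm long), barrel, hopper (100 mm wide, centre at y = +125 mm, rim 273 mm above the counter) and burr housing.
- bearing_face (a point): Centre of the bearing tube's flat end face (32 mm diameter), on the shaft's axis 155 mm above the counter. Axes as the mill's: the outward direction of the shaft is -y. The hub's face touches this face when the shaft is fully in.
- crank (a joint): Outward displacement (along the mill's -y) of the crank shaft, m: 0 = fully in, hub against the bearing face. The outer stop is hidden in the barrel: the float is about 7 mm or about 12 mm (within 0.5 mm), and must be felt. The shaft drags with about 3 N, stays where it is left and does not turn. Allow at most 25 N at a stop: feel for it at 15 mm/s or less.
- hub (a point): Point on the axis in the steel crank hub (cylinder, 32 mm diameter, 46 mm long), 18 mm out from the hub's inner face: grip here from above, across the diameter. Moves with the shaft. The shaft bared between hub and bearing is 14 mm square, with level and upright flats. Crank arm (20 mm wide) hangs down 36 to 44 mm out from the inner face; wooden handle at its foot, 115 mm below the shaft.
- thin_spacer_mid (a point): Centre of the thin spacer, an upright steel fork 5 mm thick (its y), 61 mm high (z): slot open below, 15.6 mm wide and 26 mm deep, its mouth flared and 2 mm thinner, between two legs (36 mm wide over them, 41 mm at their ends); then a 9 mm bridge; on top a tab to hold it by, 20 mm wide (x), from 5 to 31 mm above the centre. Seated, slot root on the shaft, the centre is 11 mm above the shaft axis.
- thick_spacer_mid (a point): Centre of the thick spacer: the same as the thin one but 10 mm thick.
- rack: Beech block, 64 mm (x) by 94 mm (y) by 32 mm high, fixed, origin at the centre of its underside. The spacers stand in two slots along its x, 16 mm deep: the thin one 23 mm to +y of the middle, the thick one 23 mm to -y, their centres 47 mm above the counter.
- trays: Three stacked clear plastic trays, 200 mm (x) by 150 mm (y), 156 mm high in all, fixed, origin at the centre of the underside; small toys in them; leave alone.
- frog: Small green plastic frog clicker, 45 mm, in the middle level of the stacked clear trays; leave alone.
- bell: Small silver aluminium bell, 47 mm high, in the top level of the stacked clear trays; leave alone.
- mug: White ceramic mug with a lid, 88 mm wide, 118 mm high, handle to its +y; leave alone.
- grain_jar: Glass jar with a steel cap, 84 mm wide, 130 mm high; leave alone.
- catch_bowl: White bowl, 84 mm wide, 38 mm high, on the mill's board under the burr housing; leave alone.
- brush: Brush 200 mm long lying on the counter; leave alone.
- salt_bowl: Wooden bowl, 70 mm wide, 40 mm high; leave alone.
- spoon: Steel spoon with a wooden handle, 220 mm long, lying on the counter; leave alone.
Things that resemble listed ones, but are neither listed nor needed, are in the scene too. Leave any green, pink or yellow look-alike of the rack alone.

How it is judged:
By the outcome, as a careful person would: the job done as asked, in the order asked, and still so for the second after the job is handed in, with the robot touching nothing.
It also fails if it takes over 59 s, if anything falls off the work surface, if the arm or the gripper's body presses on something with over 40 N, if the wrist force passes 120 N, or if a joint passes its speed limit or range.

ROBOT

A 7-joint arm with a two-finger parallel gripper is mounted at the origin on the work surface. World frame = base frame: x ahead of the robot, y to its left, z up, the work surface at z = 0. Lengths are in m, angles in rad, forces in N, time in s.
With the tool pointing down it reaches from about 0.4 to 0.85 m from the base axis. Payload 10.4 kg.
Tool frame: the origin (TCP) lies at the very end of the fingers, on their centre line; the grasp point (between the pads) lies r.grip_depth behind it (r.grip_depth is the distance from the TCP to the grasp point, in m); z points along the fingers, x is the direction in which the jaws open and shut, and the axes are right-handed (so a half turn about z gives the same grasp; the last joint's range is limited). The gripper opens to 85 mm and grips with 20 to 120 N. Pads are 22 mm wide; open, the fingers measure 114 mm over their backs; the gripper's body (76 mm by 85 mm) begins 54 mm behind the grasp point. The pads swing forward as they close: fully open they stand 13 mm farther back than shut.
Start: joints at [1.255, 0.332, -0.065, 1.46, 0.022, 1.35, -0.088], TCP at [0.18, -0.598, 0.201] pointing down, gripper open.
Joint ranges: [-2.6, 2.6], [-0.5, 2.12], [-1.47, 1.34], [0.16, 2.42], [-1.27, 4.41], [0.06, 2.06], [-2.6, 2.6]. Speed limits (rad/s): [2.22, 2.22, 2.79, 2.79, 3.14, 3.14, 3.14].

INTERFACE

Orientations are given as a unit quaternion [w, x, y, z].
In Python, from cell import r, vision, order gives the robot as it stands. The module is installed in compiled form; this text tells all that it offers.
- The arm moves only by the tool step_arm, never from a script. Its argument "series" is a list of rows, each a list of 6 numbers: the shift along the tool's x, y, z in cm, then the turn, a rotation vector about the tool's x, y, z in degrees. A call has 1 to 20 rows; each row shifts and turns the pose as measured when the row begins, along the tool's axes as they then stand; what a row does not reach is not made up. A row lasts 1/10 s, in which the tool goes at most 50 mm and 8.59 degrees, less where a joint would pass 70% of its speed; a pose out of reach is approached as far as the arm can. A call with a gripper value outside its range is refused whole. "grip" is the closure, from -1 (fully open) to 1 (shut), set as the call begins (left out, the last holds). The fingers move at their own pace and stop on an object; "force" is the grip in N (left out, the last holds). Time passes only in rows, so rows that do not move let the fingers close. It gives the time, the measured TCP pose, the force and the opening at its end, in the units of the state.
- r.get_state(): the state, without advancing time (a new reading comes with each control period).
- vision.camera(name): name is "side" or "top"; returns (picture, depth): 400x640x3 uint8, blue, green, red; 400x640 float32, m along the optical axis (not along the pixel's ray), 0 where there is no reading.
- vision.get_calibration(name): a dict with "K" (3x3 intrinsics, pixels), "extrinsics" (4x4, takes a point from camera to world coordinates). Camera axes: x right, y down, z forward; pixel columns grow to the right and rows downward; lengths in m; the calibration is good to about 2 mm. A picture is of the moment at which its call begins. get_calibration takes no time and is no camera call.
- order.close_job(): hands the job in, once; it reports no verdict.
The state is a dict: "t": time; "qpos": joint angles; "joint_velocities": joint speeds; "joint_efforts": joint torques, N m; "eef_pos": TCP position; "orientation": TCP orientation; "wrist_force": force on the tool from outside, world axes, zero at the start; "ft_torque": the same for the moment, N m; "grip_width": finger opening in m.
Only numpy, scipy, OpenCV 4.12 (cv2) and the standard library are available. Lean on these libraries where they do the work, as an engineer would, in place of code of your own. Each camera call takes 0.05 s, during which the arm holds its last target.

## Working session

There is one attempt and no reset: what is moved stays moved. The work goes in short steps, Python scripts to look and compute and a tool call to move; the robot and the scene stay as the last step left them, time stands still between calls to the robot, and variables do not carry over. Pictures are saved under pics/ and viewed, and the job is handed in when it is done.

Besides the shell and the picture viewer there is one more tool, called after ">>>" as name([rows], argument=value, ...), one row to a line, values as JSON. step_arm: Moves the arm, as the interface text tells. Its arguments: {"type":"object","properties":{"series":{"type":"array"},"grip":{"type":"number"},"force":{"type":"number"}},"required":["series"]}

```bash
mkdir -p pics; cat > h.py <<'E'
import numpy as np,cv2
from cell import r,vision,order
def snap(name,tag):
    im,d=vision.camera(name); cv2.imwrite(f'pics/{tag}.png',im); np.savez(f'pics/{tag}.npz',d=d,K=vision.get_calibration(name)['K'],E=vision.get_calibration(name)['extrinsics']); return im,d
def ld(tag):
    z=np.load(f'pics/{tag}.npz'); return z['d'],z['K'],z['E']
def pt(tag,u,v,dep=None):
    d,K,E=ld(tag)
    if dep is None:
        p=d[v-1:v+2,u-1:u+2]; p=p[p>0]; dep=np.median(p) if len(p) else np.nan
    c=np.array([(u-K[0,2])/K[0,0]*dep,(v-K[1,2])/K[1,1]*dep,dep,1]); return (E@c)[:3]
def ptz(tag,u,v,z):
    d,K,E=ld(tag); a=E[:3,:3]@np.array([(u-K[0,2])/K[0,0],(v-K[1,2])/K[1,1],1]); o=E[:3,3]; return o+a*(z-o[2])/a[2]
def proj(tag,p):
    d,K,E=ld(tag); c=np.linalg.inv(E)@np.append(p,1); return (K@(c[:3]/c[2]))[:2]
def crop(tag,out,u0,v0,u1,v1,s):
    im=cv2.imread(f'pics/{tag}.png')[v0:v1,u0:u1]; cv2.imwrite(f'pics/{out}.png',cv2.resize(im,None,fx=s,fy=s,interpolation=cv2.INTER_CUBIC))
E
python3 - <<'E'
from h import *
print(r.get_state(), r.grip_depth)
for n in('side','top'):
    snap(n,n+'0'); print(vision.get_calibration(n))
E
```

```text
{'t': 0.0, 'qpos': array([ 1.25538434,  0.33291838, -0.06471268,  1.46093932,  0.02158488,
        1.34993404, -0.08851733]), 'joint_velocities': array([ 0.00024601,  0.00026872,  0.00089198,  0.00157292,  0.00133902,
        0.00118387, -0.00018467]), 'joint_efforts': array([-4.54485289e-04, -6.25442648e+01,  4.89747198e-02, -3.91607738e+01,
        1.61920086e-02,  9.78290598e-03,  1.82955671e-05]), 'eef_pos': array([ 0.18028233, -0.59797968,  0.19968792]), 'orientation': array([-4.27654715e-04,  8.02700656e-01, -5.96381665e-01, -6.18666636e-04]), 'wrist_force': array([-0.51484396,  0.47555668,  0.14316159]), 'ft_torque': array([0.03809155, 0.00727042, 0.02872674]), 'grip_width': 0.08512583220522758} 0.0187
{'K': array([[364.73022277,   0.        , 321.57937896],
       [  0.        , 364.73022277, 197.0564128 ],
       [  0.        ,   0.        ,   1.        ]]), 'extrinsics': array([[-0.98962481, -0.11332833,  0.0883143 ,  0.44608038],
       [-0.14258683,  0.6991434 , -0.70061937,  0.80643377],
       [ 0.01765566, -0.70594277, -0.70804878,  0.96983331],
       [ 0.        ,  0.        ,  0.        ,  1.        ]])}
{'K': array([[426.2878465 ,   0.        , 319.13880742],
       [  0.        , 426.2878465 , 202.40377946],
       [  0.        ,   0.        ,   1.        ]]), 'extrinsics': array([[-8.96716699e-03, -9.76517320e-01,  2.15252208e-01,
         2.52955784e-01],
       [-9.99959753e-01,  8.69552542e-03, -2.20892003e-03,
        -1.36188451e-02],
       [ 2.85317622e-04, -2.15263353e-01, -9.76555993e-01,
         1.52348511e+00],
       [ 0.00000000e+00,  0.00000000e+00,  0.00000000e+00,
         1.00000000e+00]])}
```

View pics/side0.png

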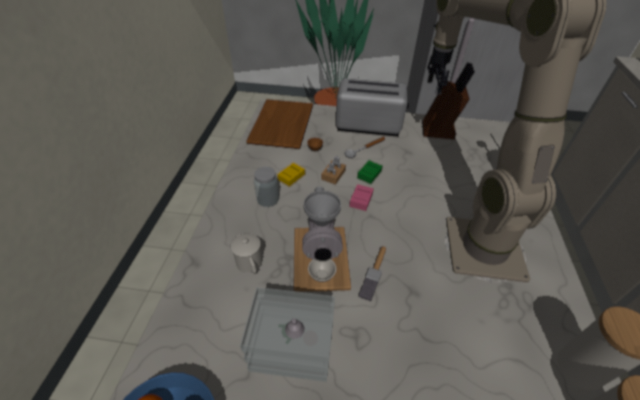

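View pics/top0.png

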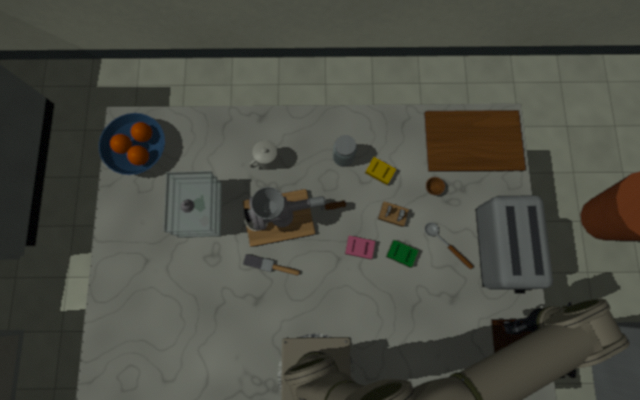

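Candidates for the rack in the top view are beech (393,213), yellow (381,170), pink (362,247) and green (403,253). Only the beech one fits the description and holds steel tabs. The mill is around (290,208). I'll crop closer.

```bash
python3 - <<'E'
from h import *
crop('top0','ct1',230,170,430,260,4)
crop('side0','cs1',280,140,400,300,3.7)
E
```

```text
(no output)
```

View pics/ct1.png

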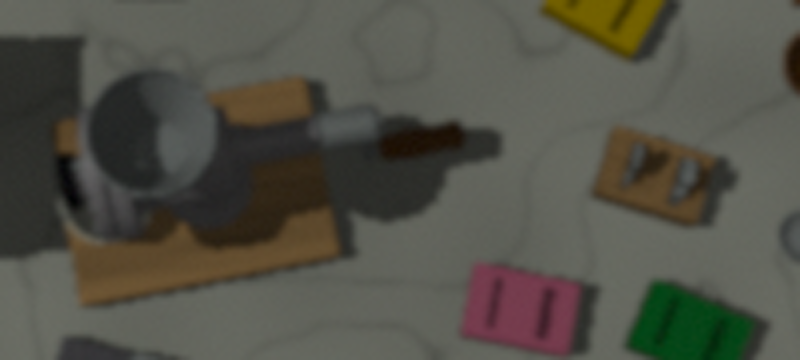

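View pics/cs1.png

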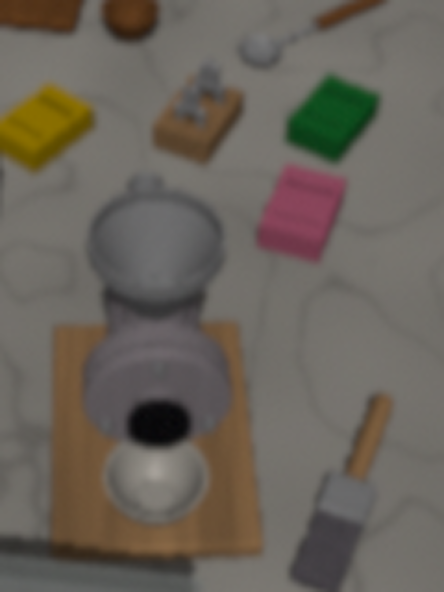

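```bash
python3 - <<'E'
from h import *
for tag in('top0','side0'):
    d,K,E=ld(tag); v,u=np.mgrid[0:400,0:640]
    c=np.stack([(u-K[0,2])/K[0,0]*d,(v-K[1,2])/K[1,1]*d,d],-1); w=c@E[:3,:3].T+E[:3,3]; w[d==0]=np.nan
    np.save(f'pics/{tag}_w.npy',w)
w=np.load('pics/top0_w.npy')
print('table',w[270,400],w[160,220])
for (u,v) in [(250,225),(305,190),(310,225),(255,230),(318,201),(298,204),(336,205),(345,204)]: print((u,v),w[v,u].round(4))
print('z map mm'); 
print((w[196:212:1,288:350:2,2]*1000).round(0).astype(int))
print('rack z');print((w[200:228,378:412:1,2]*1000).round(0).astype(int))
E
```

```text
table [ 0.34129132 -0.3002828   0.00275639] [ 7.54651796e-01  3.52481793e-01 -4.08599865e-04]
(250, 225) [0.4998 0.2265 0.0448]
(305, 190) [0.6296 0.0338 0.0253]
(310, 225) [0.4999 0.0161 0.033 ]
(255, 230) [0.4794 0.2061 0.0611]
(318, 201) [ 0.5553 -0.013   0.1731]
(298, 204) [0.5481 0.0524 0.1632]
(336, 205) [ 0.5679 -0.0765  0.0495]
(345, 204) [ 0.5706 -0.1082  0.0526]
z map mm
[[                  25                   33                   30
                    24                   25                   31
                    25                   24                   25
                    23                    5                    2
                    -5                   -4                   -5
                    -3                  160                  163
                    -1                    2                   -2
                    -1                    3                   -1
                    -1                    0                   -1
                     1                   -1                    3
                    -1]
 [                  28                   2
[... 28229 characters left out ...]
         -1                   -4
                     3                    3                    3
                    -3                   -8                   -3
                     3                    2                   -2
                    -3                   -2                    5
                     0                   -1                    6
                     2                    1                    4
                    -4                    5                   -3
                     0                  -12                   -2
                     2]]<stdin>:10: RuntimeWarning: invalid value encountered in cast
<stdin>:11: RuntimeWarning: invalid value encountered in cast
```

```bash
python3 - <<'E'
from h import *
from scipy.optimize import least_squares
w=np.load('pics/top0_w.npy')
# axis
R=w[190:220,296:326].reshape(-1,3); P=R[(R[:,2]>.15)&(R[:,2]<.18)]
print(len(P))
def res(p):
    th,off,h=p; n=np.array([np.cos(th),np.sin(th)]) # normal
    s=P[:,:2]@n-off
    return np.hypot(s,P[:,2]-h)-.016
s=least_squares(res,[0.15,0.55,.155],loss='soft_l1',f_scale=.003); th=s.x[0]; print('cyl',np.degrees(th),s.x)
ax=np.array([-np.sin(th),np.cos(th)]) # mill +y
t=P[:,:2]@ax; print('hub outer end t',np.sort(t)[:12].round(4))
n=np.array([np.cos(th),np.sin(th)])
# gap: density along t
hh,e=np.histogram(t,bins=np.arange(t.min(),t.max(),.003)); print(hh, e[0])
# hopper rim circle
H=w[180:230,240:296].reshape(-1,3); H=H[H[:,2]>.262]; c,rr=cv2.minEnclosingCircle(H[:,:2].astype(np.float32)); print('hopper',c,rr,len(H), 'in axis',np.dot(c,ax),np.dot(c,n), np.median(H[:,2]))
def rc(p): return np.hypot(H[:,0]-p[0],H[:,1]-p[1])-p[2]
s2=least_squares(rc,[*c,.048],loss='soft_l1',f_scale=.002); print(s2.x, s2.x[:2]@ax,s2.x[:2]@n)
# rack
Q=w[198:232,376:414].reshape(-1,3); T=Q[(Q[:,2]>.024)&(Q[:,2]<.042)]
print('rack',cv2.minAreaRect(T[:,:2].astype(np.float32)), T[:,:2].mean(0))
S=Q[Q[:,2]>.055]; 
cr=T[:,:2].mean(0)
for k in (0,1):
    G=S[(S[:,1]>cr[1])==(k==0)]; print('spacer',G.mean(0),len(G),'top',G[G[:,2]>.07].mean(0), cv2.minAreaRect(G[G[:,2]>.07][:,:2].astype(np.float32)))
# board
B=w[180:260,235:320].reshape(-1,3); B=B[(B[:,2]>.018)&(B[:,2]<.035)]; print('board',cv2.minAreaRect(B[:,:2].astype(np.float32)))
E
```

```text
278
cyl 10.638660146673162 [0.18567965 0.54683643 0.15428357]
hub outer end t [-0.1405 -0.1396 -0.1387 -0.1381 -0.1379 -0.1377 -0.1369 -0.1366 -0.1358
 -0.1347 -0.1343 -0.1342]
[ 6  4  8 10 10  8  8  8  8  9 10  9  8  8  9 10  9  5  8  8  8 10  7  9
  9  9  8 10  9  7  9  9  8] -0.1404849419656346
hopper (0.5299007296562195, 0.1385437250137329) 0.05029018223285675 134 in axis 0.03833491749464823 0.5463694547936891 0.2706453203759883
[0.52954858 0.13855467 0.04842413] 0.038410682166913096 0.54602537919745
rack ((0.5400615334510803, -0.28265663981437683), (0.0946095734834671, 0.06634625047445297), 71.85897064208984) [ 0.53939177 -0.28076758]
spacer [ 0.54694063 -0.25917736  0.07357732] 11 top [ 0.54700284 -0.25940259  0.07763   ] ((0.5478772521018982, -0.2598472237586975), (0.002921266481280327, 0.01966739632189274), 68.4327621459961)
spacer [ 0.53222331 -0.30287559  0.0717961 ] 27 top [ 0.53310357 -0.30412771  0.07699906] ((0.5327921509742737, -0.30402278900146484), (0.009970322251319885, 0.018842022866010666), 70.25115203857422)
board ((0.5026285648345947, 0.13572187721729279), (0.22470960021018982, 0.2600520849227905), 11.009269714355469)
```

```bash
python3 - <<'E'
from h import *
crop('top0','ct2',285,190,355,220,11)
crop('top0','ct3',370,195,420,232,14)
E
```

```text
(no output)
```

View pics/ct2.png

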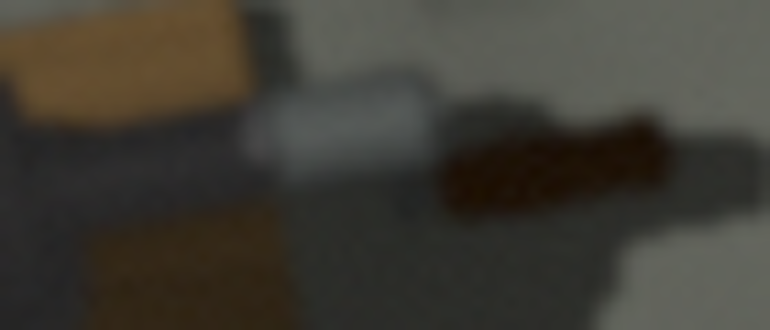

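View pics/ct3.png

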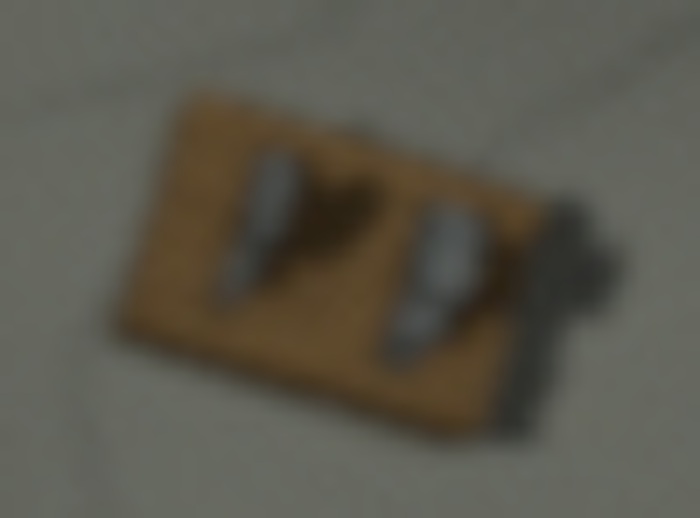

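The top view shows the thin spacer at (389,211) and the thick one at (401,215) in the beech rack. The crank hub spans u≈311–324 at v≈201. The fitted sizes agree with those given: hub axis at 154 mm, hopper rim radius 48 mm, rack 95×66 mm and tab tops at 78 mm. Next I'll build the move helper.

```bash
cat >> h.py <<'E'
from scipy.spatial.transform import Rotation as Ro
TH=np.radians(10.75); N=np.array([np.cos(TH),np.sin(TH),0]); AX=np.array([-np.sin(TH),np.cos(TH),0])
def Rt(yaw):
    a=np.radians(yaw); return np.array([[np.cos(a),np.sin(a),0],[np.sin(a),-np.cos(a),0],[0,0,-1]])
def cur():
    s=r.get_state(); q=s['orientation']; return s,Ro.from_quat([q[1],q[2],q[3],q[0]]).as_matrix()
def plan(p,yaw,step=4.8):
    s,R=cur(); rv=Ro.from_matrix(R.T@Rt(yaw)).as_rotvec(); d=(np.array(p)-s['eef_pos'])*100
    n=int(max(np.ceil(np.linalg.norm(d)/step),np.ceil(np.degrees(np.linalg.norm(rv))/8.4),1))
    print('n',n,'yawerr',np.degrees(rv).round(2),'d cm',d.round(2),'tool d',(R.T@d).round(2))
    for i in range(n):
        Ri=R@Ro.from_rotvec(rv*i/n).as_matrix()
        print([float(x) for x in [*(Ri.T@d/n).round(2),*np.degrees(rv/n).round(2)]],end=',')
    print()
def st():
    s,R=cur(); print('t',round(s['t'],2),'p',s['eef_pos'].round(4),'yaw',round(float(np.degrees(np.arctan2(R[1,0],R[0,0]))),2),'zax',R[:,2].round(3),'F mill(n,ax,z)',np.array([s['wrist_force']@N,s['wrist_force']@AX,s['wrist_force'][2]]).round(1),'T',s['ft_torque'].round(2),'w',round(s['grip_width'],4),'mill n,t',round(s['eef_pos']@N,4),round(s['eef_pos']@AX,4))
    print('q',s['qpos'].round(2))
E
python3 - <<'E'
from h import *
w=np.load('pics/top0_w.npy')
for u,v in[(515,240),(490,200),(515,200),(510,325)]: print(w[v,u].round(3))
h=.5467*N+(-.0945-.018)*AX; print(h)
st(); plan([h[0],h[1],.30],10.75)
E
```

```text
[ 0.421 -0.631  0.189]
[ 0.559 -0.582  0.147]
[ 0.549 -0.646  0.189]
[ 0.173 -0.529  0.328]
[ 0.55808959 -0.00855298  0.        ]
t 0.1 p [ 0.1803 -0.598   0.1998] yaw -73.22 zax [-0.     0.001 -1.   ] F mill(n,ax,z) [-0.1  0.3  0.2] T [-0.03  0.    0.01] w 0.0851 mill n,t 0.0656 -0.6212
q [ 1.26  0.33 -0.06  1.46  0.02  1.35 -0.09]
n 15 yawerr [-5.000e-02  6.000e-02 -8.397e+01] d cm [37.78 58.95 10.02] tool d [-45.55 -53.19  -9.96]
[-3.04, -3.55, -0.66, -0.0, 0.0, -5.6],[-2.68, -3.83, -0.66, -0.0, 0.0, -5.6],[-2.29, -4.07, -0.67, -0.0, 0.0, -5.6],[-1.88, -4.27, -0.67, -0.0, 0.0, -5.6],[-1.46, -4.43, -0.67, -0.0, 0.0, -5.6],[-1.02, -4.56, -0.67, -0.0, 0.0, -5.6],[-0.57, -4.63, -0.67, -0.0, 0.0, -5.6],[-0.11, -4.67, -0.67, -0.0, 0.0, -5.6],[0.34, -4.66, -0.67, -0.0, 0.0, -5.6],[0.8, -4.6, -0.67, -0.0, 0.0, -5.6],[1.24, -4.5, -0.67, -0.0, 0.0, -5.6],[1.67, -4.36, -0.67, -0.0, 0.0, -5.6],[2.09, -4.17, -0.67, -0.0, 0.0, -5.6],[2.49, -3.95, -0.67, -0.0, 0.0, -5.6],[2.86, -3.69, -0.67, -0.0, 0.0, -5.6],
```

```bash
python3 - <<'E'
from h import *
w=np.load('pics/side0_w.npy')
for u,v in[(445,110),(463,75),(470,70),(455,90),(435,125),(430,115),(370,90),(370,115),(345,100)]: print((u,v),w[v,u].round(3))
crop('side0','cs2',320,20,500,150,4)
E
```

```text
(445, 110) [ 0.109 -0.599  0.151]
(463, 75) [ 0.066 -0.656  0.283]
(470, 70) [ 0.054 -0.622  0.321]
(455, 90) [ 0.083 -0.639  0.224]
(435, 125) [ 0.131 -0.604  0.07 ]
(430, 115) [ 0.155 -0.649  0.09 ]
(370, 90) [ 0.431 -0.635  0.193]
(370, 115) [ 0.418 -0.573  0.109]
(345, 100) [ 0.531 -0.572  0.171]
```

View pics/cs2.png

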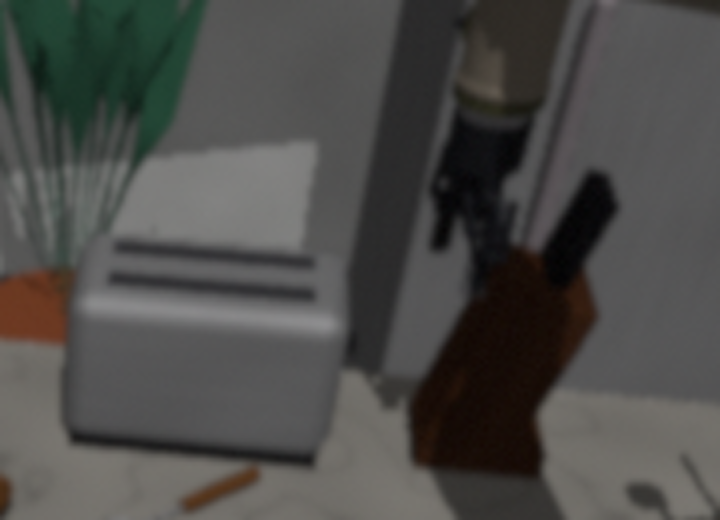

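>>> step_arm([
  [0.5,-1.8,-3.5,0,0,0],
  [1.1,-3.8,-2.5,0,0,0],
  [1.1,-3.8,-2.5,0,0,0],
  [-1.0,-4.4,-0.5,0,0,0],
], grip=-1, force=50)

```text
t: 0.5
eef_pos: [0.3117, -0.5772, 0.2886]
orientation: [-0.0, 0.798, -0.602, -0.005]
wrist_force: [0.2, -0.7, -1.2]
grip_width: 0.0851
```

```bash
python3 - <<'E'
from h import *
h=.5467*N+(-.0945-.018)*AX
st(); plan([h[0],h[1],.25],10.75)
E
```

```text
t 0.5 p [ 0.3117 -0.5772  0.2886] yaw -74.08 zax [-0.007  0.006 -1.   ] F mill(n,ax,z) [ 0.  -0.7 -1.2] T [-0.04 -0.01 -0.01] w 0.0851 mill n,t 0.1985 -0.6252
q [ 1.08  0.39 -0.11  1.21  0.04  1.56 -0.31]
n 13 yawerr [ -0.1    0.57 -84.83] d cm [24.64 56.87 -3.86] tool d [-47.9  -39.31   4.05]
[-3.68, -3.02, 0.31, -0.01, 0.04, -6.53],[-3.32, -3.42, 0.31, -0.01, 0.04, -6.53],[-2.91, -3.78, 0.31, -0.01, 0.04, -6.53],[-2.46, -4.08, 0.3, -0.01, 0.04, -6.53],[-1.98, -4.34, 0.3, -0.01, 0.04, -6.53],[-1.47, -4.53, 0.3, -0.01, 0.04, -6.53],[-0.95, -4.67, 0.3, -0.01, 0.04, -6.53],[-0.41, -4.75, 0.3, -0.01, 0.04, -6.53],[0.13, -4.77, 0.29, -0.01, 0.04, -6.53],[0.67, -4.72, 0.29, -0.01, 0.04, -6.53],[1.2, -4.61, 0.29, -0.01, 0.04, -6.53],[1.72, -4.45, 0.29, -0.01, 0.04, -6.53],[2.21, -4.22, 0.3, -0.01, 0.04, -6.53],
```

>>> step_arm([
  [-3.7,-3.0,0.1,0,0,-6.5],
  [-3.3,-3.4,0.1,0,0,-6.5],
  [-2.9,-3.8,0.2,0,0,-6.5],
  [-2.5,-4.1,0.3,0,0,-6.5],
  [-2.0,-4.3,0.3,0,0,-6.5],
  [-1.5,-4.5,0.3,0,0,-6.5],
  [-0.95,-4.7,0.3,0,0,-6.5],
  [-0.4,-4.75,0.3,0,0,-6.5],
  [0.1,-4.75,0.3,0,0,-6.5],
  [0.7,-4.7,0.3,0,0,-6.5],
  [1.2,-4.6,0.3,0,0,-6.5],
  [1.7,-4.45,0.3,0,0,-6.5],
  [2.2,-4.2,0.3,0,0,-6.5],
])

```text
t: 1.8
eef_pos: [0.5506, 0.0193, 0.2519]
orientation: [-0.004, 0.993, 0.12, -0.004]
wrist_force: [1.4, 0.4, 0.5]
grip_width: 0.0858
```

```bash
python3 - <<'E'
from h import *
h=.5467*N+(-.0945-.018)*AX
st(); plan([h[0],h[1],.21],10.75)
E
```

```text
t 1.8 p [0.5506 0.0193 0.2519] yaw 13.74 zax [-0.01   0.006 -1.   ] F mill(n,ax,z) [1.4 0.2 0.5] T [-0.01 -0.11  0.01] w 0.0858 mill n,t 0.5446 -0.0837
q [ 0.48  0.22 -0.69  1.54  0.13  1.44  0.02]
n 2 yawerr [-0.48  0.47  2.99] d cm [ 0.75 -2.79 -4.19] tool d [0.1  2.92 4.17]
[0.05, 1.46, 2.08, -0.24, 0.23, 1.49],[0.08, 1.45, 2.09, -0.24, 0.23, 1.49],
```

>>> step_arm([
  [0.05,1.4,1.0,-0.25,0.25,1.5],
  [0.05,1.4,1.0,-0.25,0.25,1.4],
  [0,0,0,0,0,0],
])

```text
t: 2.1
eef_pos: [0.5583, 0.0009, 0.2295]
orientation: [-0.002, 0.995, 0.102, -0.0]
wrist_force: [-1.1, -0.2, 0.6]
grip_width: 0.0856
```

```bash
python3 - <<'E'
from h import *
h=.5467*N+(-.0945-.018)*AX
st(); plan([h[0],h[1],.1365],10.75)
snap('side','side1');snap('top','top1')
crop('side1','cs3',250,130,400,260,5)
crop('top1','ct4',260,170,360,240,7)
E
```

```text
t 2.1 p [0.5583 0.0009 0.2295] yaw 11.68 zax [-0.001  0.004 -1.   ] F mill(n,ax,z) [-1.1  0.   0.6] T [0.01 0.04 0.03] w 0.0856 mill n,t 0.5487 -0.1033
q [ 0.5   0.23 -0.67  1.57  0.14  1.39  0.01]
n 2 yawerr [-0.21 -0.    0.93] d cm [-0.02 -0.94 -9.3 ] tool d [-0.22  0.95  9.3 ]
[-0.11, 0.48, 4.65, -0.1, -0.0, 0.47],[-0.1, 0.47, 4.65, -0.1, -0.0, 0.47],
```

View pics/cs3.png

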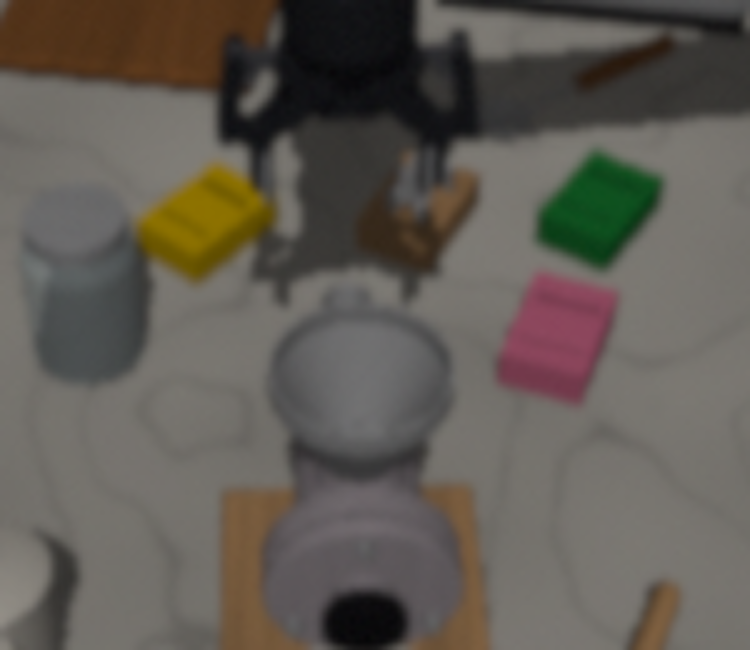

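View pics/ct4.png

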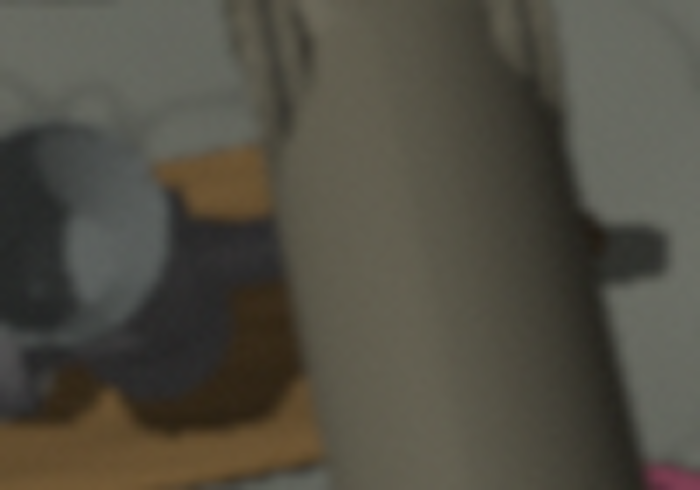

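The side crop shows the fingertips at (282,300) and (408,300), straddling the hub at (347,295). I'm going down.

>>> step_arm([
  [-0.1,0.5,2.6,0,0,0.5],
  [-0.1,0.4,2.6,0,0,0.4],
  [0,0,1.9,0,0,0],
  [0,0,1.4,0,0,0],
  [0,0,0,0,0,0],
])

```text
t: 2.7
eef_pos: [0.5595, -0.0101, 0.1469]
orientation: [-0.001, 0.996, 0.091, 0.003]
wrist_force: [0.3, 0.7, 0.3]
grip_width: 0.0854
```

```bash
python3 - <<'E'
from h import *
h=.5467*N+(-.0945-.018)*AX
st(); plan([h[0],h[1],.1365],10.75)
E
```

```text
t 2.7 p [ 0.5595 -0.0101  0.1469] yaw 10.49 zax [ 0.006  0.003 -1.   ] F mill(n,ax,z) [0.4 0.7 0.3] T [-0.01  0.03  0.03] w 0.0854 mill n,t 0.5478 -0.1143
q [ 0.5   0.29 -0.66  1.69  0.18  1.22 -0.02]
n 1 yawerr [-0.08 -0.38 -0.26] d cm [-0.14  0.15 -1.04] tool d [-0.12 -0.18  1.04]
[-0.12, -0.18, 1.04, -0.08, -0.38, -0.26],
```

>>> step_arm([
  [-0.1,-0.1,1.0,0,-0.4,0],
  [0,0,0,0,0,0],
])

```text
t: 2.9
eef_pos: [0.559, -0.0095, 0.1378]
orientation: [-0.0, 0.996, 0.091, 0.0]
wrist_force: [0.1, 0.0, 0.6]
grip_width: 0.0852
```

>>> step_arm([
  [0,0,0,0,0,0],
  [0,0,0,0,0,0],
  [0,0,0,0,0,0],
  [0,0,0,0,0,0],
  [0,0,0,0,0,0],
], grip=1, force=50)

```text
t: 3.4
eef_pos: [0.5604, -0.009, 0.1402]
orientation: [-0.0, 0.996, 0.091, 0.002]
wrist_force: [-0.7, 0.2, 0.8]
grip_width: 0.0122
```

```bash
python3 - <<'E'
from h import *
st()
E
```

```text
t 3.4 p [ 0.5604 -0.009   0.1402] yaw 10.48 zax [ 0.004  0.001 -1.   ] F mill(n,ax,z) [-0.7  0.3  0.8] T [-0.01  0.23  0.01] w 0.0122 mill n,t 0.5489 -0.1134
q [ 0.49  0.3  -0.66  1.69  0.19  1.21 -0.03]
```

```bash
python3 - <<'E'
from h import *
snap('side','side2');st()
crop('side2','cs4',280,120,400,220,6)
E
```

```text
t 3.45 p [ 0.56   -0.0092  0.1403] yaw 10.47 zax [ 0.003  0.001 -1.   ] F mill(n,ax,z) [-6.5 -0.4  9.5] T [-0.25  1.27 -0.  ] w 0.0049 mill n,t 0.5485 -0.1134
q [ 0.49  0.3  -0.66  1.69  0.19  1.22 -0.03]
```

View pics/cs4.png

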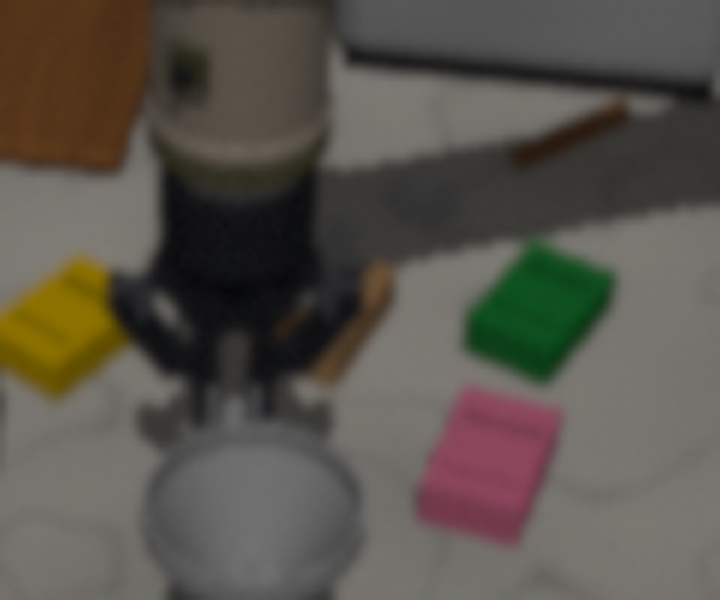

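>>> step_arm([
  [0,0,0,0,0,0],
])

```text
t: 3.55
eef_pos: [0.56, -0.0092, 0.1405]
orientation: [-0.0, 0.996, 0.091, 0.002]
wrist_force: [0.2, 0.1, -0.5]
grip_width: 0.0002
```

```bash
python3 - <<'E'
from h import *
st()
crop('side2','cs5',290,160,345,200,14)
d,K,E=ld('side2'); print(pt('side2',319,187),pt('side2',313,187),pt('side2',325,187),pt('side2',319,178))
E
```

```text
t 3.55 p [ 0.56   -0.0092  0.1405] yaw 10.48 zax [ 0.003  0.    -1.   ] F mill(n,ax,z) [ 0.2  0.1 -0.5] T [ 0.   -0.03  0.03] w 0.0002 mill n,t 0.5485 -0.1135
q [ 0.49  0.3  -0.66  1.69  0.19  1.22 -0.03]
[ 0.5600709  -0.02603628  0.17231006] [5.75185774e-01 2.25985536e-05 1.94419126e-01] [ 0.56141096 -0.20601127  0.00345257] [ 0.59222821 -0.25630308  0.00071828]
```

View pics/cs5.png

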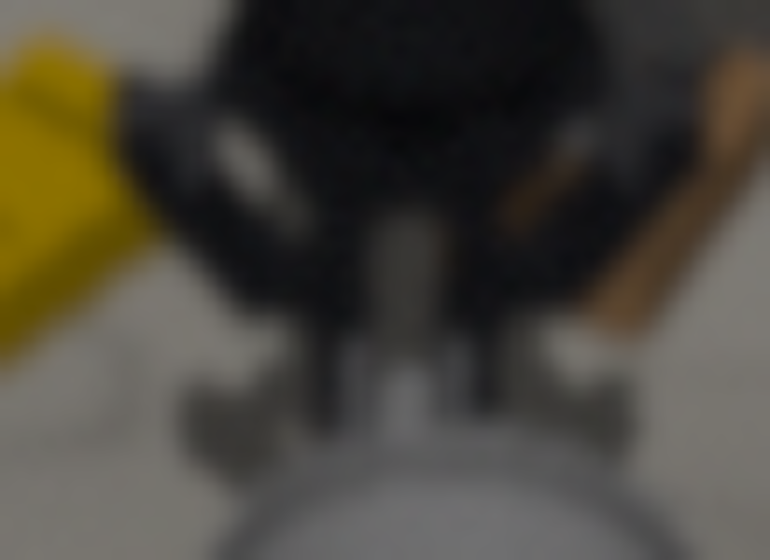

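```bash
python3 - <<'E'
from h import *
tip=np.array([.5583,.0009,.2295])
for s in(-1,1):
  for dz in (0,.013,.03): print('side1',s,dz,proj('side1',tip+s*N*.045+[0,0,dz]).round(1))
snap('side','side3');snap('top','top3')
crop('side3','cs6',290,160,345,200,14); crop('top3','ct5',280,185,350,225,11)
s=r.get_state(); p=s['eef_pos']; print('tip',proj('side3',p),'hub ctr top',proj('side3',.5467*N-.1125*AX+[0,0,.171]))
E
```

```text
side1 -1 0 [333.4 179.1]
side1 -1 0.013 [333.6 175.9]
side1 -1 0.03 [333.8 171.6]
side1 1 0 [303.5 179.6]
side1 1 0.013 [303.5 176.4]
side1 1 0.03 [303.4 172.1]
tip [318.08070832 197.81582295] hub ctr top [318.7974924  191.15334677]
```

View pics/cs6.png

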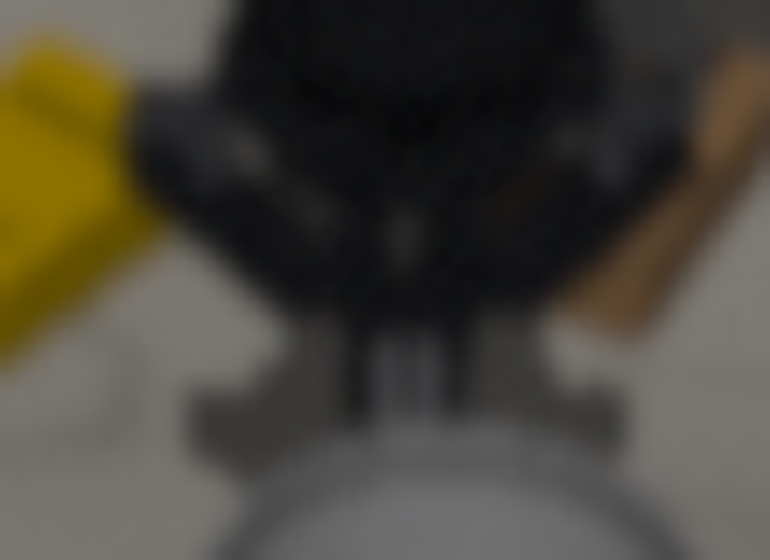

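View pics/ct5.png

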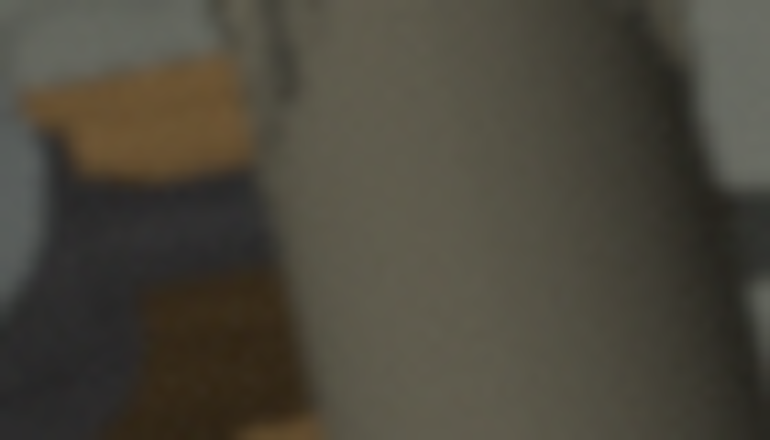

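```bash
python3 - <<'E'
from h import *
for v in range(174,194,2): print(v,[tuple((pt('side3',u,v)*1000).round(0).astype(int)) for u in(317,319,321)])
d,K,E=ld('side1')
print('side1')
for (u,v) in [(304,168),(304,170),(304,172),(304,174),(335,168),(335,170),(335,172),(335,174)]: print(u,v,(pt('side1',u,v)*1000).round(0))
E
```

```text
174 [(np.int64(562), np.int64(6), np.int64(255)), (np.int64(557), np.int64(1), np.int64(251)), (np.int64(551), np.int64(5), np.int64(256))]
176 [(np.int64(562), np.int64(9), np.int64(250)), (np.int64(558), np.int64(-6), np.int64(237)), (np.int64(550), np.int64(6), np.int64(248))]
178 [(np.int64(562), np.int64(9), np.int64(242)), (np.int64(592), np.int64(-253), np.int64(4)), (np.int64(550), np.int64(7), np.int64(242))]
180 [(np.int64(563), np.int64(0), np.int64(226)), (np.int64(558), np.int64(-10), np.int64(217)), (np.int64(550), np.int64(3), np.int64(230))]
182 [(np.int64(563), np.int64(3), np.int64(220)), (np.int64(557), np.int64(-2), np.int64(217)), (np.int64(550), np.int64(2), np.int64(221))]
184 [(np.int64(563), np.int64(2), np.int64(211)), (np.int64(557), np.int64(0), np.int64(210)), (np.int64(550), np.int64(4), np.int64(214))]
186 [(np.int64(563), np.int64(1), np.int64(202)), (np.int64(556), np.int64(2), np.int64(203)), (np.int64(551), np.int64(-3), np.int64(200))]
188 [(np.int64(563), np.int64(1), np.int64(193)), (np.int64(556), np.int64(3), np.int64(195)), (np.int64(551), np.int64(-3), np.int64(191))]
190 [(np.int64(562), np.int64(5), np.int64(189)), (np.int64(556), np.int64(4), np.int64(188)), (np.int64(550), np.int64(2), np.int64(187))]
192 [(np.int64(549), np.int64(96), np.int64(269)), (np.int64(543), np.int64(96), np.int64(270)), (np.int64(538), np.int64(94), np.int64(270))]
side1
304 168 [598.  20. 285.]
304 170 [ 652. -258.   32.]
304 172 [ 653. -262.   19.]
304 174 [ 653. -260.   10.]
335 168 [510.   2. 282.]
335 170 [ 531. -259.   49.]
335 172 [ 531. -265.   34.]
335 174 [ 529. -252.   35.]
```

>>> step_arm([
  [0,0,-3,0,0,0],
  [0,0,-4,0,0,0],
  [0,0,0,0,0,0],
])

```text
t: 3.95
eef_pos: [0.5592, -0.0091, 0.2114]
orientation: [-0.001, 0.996, 0.091, 0.001]
wrist_force: [0.5, 0.6, 0.6]
grip_width: 0.0003
```

```bash
python3 - <<'E'
from h import *
st()
snap('side','side4')
crop('side4','cs7',290,130,350,200,10)
p=r.get_state()['eef_pos']; print('tip',proj('side4',p),(proj('side4',p)-[290,130])*10)
for v in range(160,194,2): print(v,[(pt('side4',u,v)*1000).round(0).astype(int).tolist() for u in(317,321)])
E
```

```text
t 3.95 p [ 0.5592 -0.0091  0.2114] yaw 10.49 zax [ 0.001  0.001 -1.   ] F mill(n,ax,z) [0.6 0.5 0.6] T [ 0.05 -0.01 -0.05] w 0.0003 mill n,t 0.5477 -0.1132
q [ 0.5   0.24 -0.67  1.6   0.15  1.35  0.  ]
tip [318.96545978 182.14906216] [289.65459783 521.49062161]
160 [[563, 3, 305], [552, 1, 305]]
162 [[563, 5, 300], [552, 2, 299]]
164 [[563, 4, 291], [552, 2, 291]]
166 [[563, 6, 285], [551, 2, 284]]
168 [[563, 3, 276], [552, -1, 274]]
170 [[563, 2, 267], [552, -2, 265]]
172 [[563, 2, 259], [551, 0, 259]]
174 [[563, 2, 252], [551, -1, 251]]
176 [[602, -265, 2], [583, -247, 21]]
178 [[600, -257, -1], [583, -249, 9]]
180 [[599, -245, -1], [583, -245, 2]]
182 [[597, -233, -1], [581, -235, 0]]
184 [[595, -220, 1], [579, -222, 2]]
186 [[593, -209, 1], [578, -211, 2]]
188 [[566, -24, 169], [553, -25, 170]]
190 [[564, -13, 171], [552, -16, 170]]
192 [[548, 98, 272], [538, 94, 269]]
```

View pics/cs7.png

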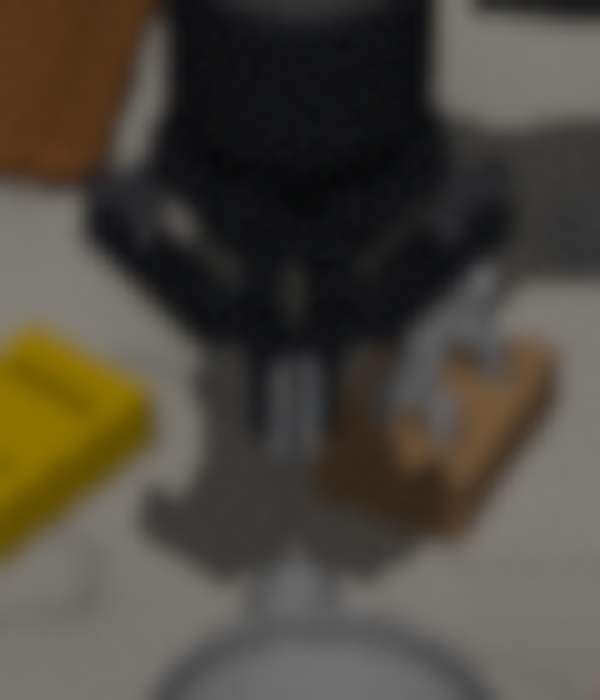

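The camera shows the closed fingertips at (319.5,176). They are about 33 mm higher than the reported TCP, which projects to (319,182). The fingers therefore closed on top of the hub, and the contact at eef z = 0.1405 against the hub top at 0.171 agrees with that. From here I'll treat the true tip as eef z + ~32 mm. I'm reopening and going lower.

>>> step_arm([
  [-0.1,0,-0.5,0,0,0],
  [0,0,0,0,0,0],
  [0,0,0,0,0,0],
  [0,0,0,0,0,0],
  [0,0,0,0,0,0],
  [0,0,0,0,0,0],
], grip=-1)

```text
t: 4.6
eef_pos: [0.5557, -0.0097, 0.2108]
orientation: [-0.001, 0.996, 0.091, -0.003]
wrist_force: [0.8, -0.4, 0.0]
grip_width: 0.0848
```

>>> step_arm([
  [0,0,2.5,0,0,0],
  [0,0,2.7,0,0,0],
  [0,0,2.2,0,0,0],
  [0,0,2.0,0,0,0],
  [0,0,1.2,0,0,0],
  [0,0,0.4,0,0,0],
  [0,0,0,0,0,0],
])

```text
t: 5.3
eef_pos: [0.5558, -0.0095, 0.0975]
orientation: [-0.001, 0.996, 0.091, -0.002]
wrist_force: [0.4, 1.0, 0.2]
grip_width: 0.0858
```

```bash
python3 - <<'E'
from h import *
st()
plan(.5467*N-.1125*AX+[0,0,.103],10.75)
E
```

```text
t 5.3 p [ 0.5558 -0.0095  0.0975] yaw 10.48 zax [-0.005  0.002 -1.   ] F mill(n,ax,z) [0.6 0.9 0.2] T [-0.04 -0.02  0.02] w 0.0858 mill n,t 0.5443 -0.113
q [ 0.48  0.34 -0.65  1.74  0.22  1.14 -0.05]
n 1 yawerr [-0.16  0.24 -0.27] d cm [0.23 0.09 0.55] tool d [ 0.24 -0.05 -0.56]
[0.24, -0.05, -0.56, -0.16, 0.24, -0.27],
```

>>> step_arm([
  [0.25,0,0,0,0.3,-0.2],
  [0,0,0,0,0,0],
])

```text
t: 5.5
eef_pos: [0.5595, -0.0089, 0.099]
orientation: [-0.001, 0.996, 0.093, 0.002]
wrist_force: [-0.4, -0.2, 0.6]
grip_width: 0.0858
```

>>> step_arm([
  [0,0,0,0,0,0],
  [0,0,0,0,0,0],
  [0,0,0,0,0,0],
  [0,0,0,0,0,0],
  [0,0,0,0,0,0],
], grip=1, force=50)

```text
t: 6.0
eef_pos: [0.5576, -0.0096, 0.1008]
orientation: [-0.0, 0.996, 0.093, -0.0]
wrist_force: [7.7, 2.3, -7.0]
grip_width: 0.0308
```

```bash
python3 - <<'E'
from h import *
st()
E
```

```text
t 6.0 p [ 0.5576 -0.0096  0.1008] yaw 10.67 zax [-0.     0.001 -1.   ] F mill(n,ax,z) [ 8.1  0.9 -7. ] T [ 0.37 -2.17  0.02] w 0.0308 mill n,t 0.546 -0.1134
q [ 0.48  0.33 -0.65  1.74  0.22  1.14 -0.04]
```

>>> step_arm([
  [0,0,0,0,0,0],
  [0,0,0,0,0,0],
])

```text
t: 6.2
eef_pos: [0.5577, -0.0096, 0.1007]
orientation: [-0.0, 0.996, 0.093, 0.0]
wrist_force: [-0.8, -0.1, -0.5]
grip_width: 0.0304
```

>>> step_arm([
  [0,-0.08,0,0,0,0],
  [0,-0.1,0,0,0,0],
])

```text
t: 6.4
eef_pos: [0.5576, -0.009, 0.1008]
orientation: [0.0, 0.996, 0.093, 0.0]
wrist_force: [-0.7, -2.9, -0.8]
grip_width: 0.0304
```

```bash
python3 - <<'E'
from h import *
st()
E
```

```text
t 6.4 p [ 0.5576 -0.009   0.1008] yaw 10.62 zax [ 0.    -0.001 -1.   ] F mill(n,ax,z) [-1.2 -2.7 -0.8] T [-0.41 -0.41  0.1 ] w 0.0304 mill n,t 0.5461 -0.1128
q [ 0.48  0.33 -0.65  1.74  0.22  1.14 -0.05]
```

>>> step_arm([
  [0,-0.13,0,0,0,0],
  [0,-0.13,0,0,0,0],
  [0,-0.13,0,0,0,0],
  [0,-0.13,0,0,0,0],
])

```text
t: 6.8
eef_pos: [0.5573, -0.0073, 0.1008]
orientation: [0.002, 0.996, 0.091, 0.001]
wrist_force: [1.0, -6.4, -1.8]
grip_width: 0.0307
```

>>> step_arm([
  [0,-0.13,0,0,0,0],
  [0,-0.13,0,0,0,0],
  [0,-0.13,0,0,0,0],
  [0,-0.13,0,0,0,0],
])

```text
t: 7.2
eef_pos: [0.5574, -0.0076, 0.1007]
orientation: [0.006, 0.996, 0.09, 0.001]
wrist_force: [0.5, -5.8, -1.4]
grip_width: 0.031
```

```bash
python3 - <<'E'
from h import *
st()
E
```

```text
t 7.2 p [ 0.5574 -0.0076  0.1007] yaw 10.29 zax [ 0.003 -0.011 -1.   ] F mill(n,ax,z) [-0.6 -5.8 -1.4] T [-1.13 -0.56  0.49] w 0.031 mill n,t 0.5462 -0.1115
q [ 0.47  0.33 -0.65  1.74  0.23  1.14 -0.06]
```

>>> step_arm([
  [0,-0.15,0,0.5,0,0],
  [0,-0.2,0,0.2,0,0],
  [0,-0.22,0,0,0,0],
  [0,-0.22,0,0,0,0],
])

```text
t: 7.6
eef_pos: [0.5574, -0.0075, 0.1007]
orientation: [0.004, 0.996, 0.088, 0.001]
wrist_force: [1.1, -9.9, -0.8]
grip_width: 0.0308
```

```bash
python3 - <<'E'
from h import *
st(); plan(r.get_state()['eef_pos'],10.6)
E
```

```text
t 7.6 p [ 0.5574 -0.0075  0.1007] yaw 10.09 zax [ 0.004 -0.008 -1.   ] F mill(n,ax,z) [-0.8 -9.9 -0.8] T [-1.77 -0.74  0.76] w 0.0308 mill n,t 0.5462 -0.1113
q [ 0.47  0.33 -0.65  1.74  0.23  1.14 -0.06]
n 1 yawerr [ 0.49 -0.12 -0.51] d cm [0. 0. 0.] tool d [0. 0. 0.]
[0.0, 0.0, 0.0, 0.49, -0.12, -0.51],
```

Inner stop felt: it holds firm at t = -111.2 mm under 10 N. Now I pull out.

>>> step_arm([
  [0,0,0,0.4,0,-0.5],
  [0,0.1,0,0,0,0],
  [0,0.15,0,0,0,0],
  [0,0.15,0,0,0,0],
  [0,0.15,0,0,0,0],
  [0,0.15,0,0,0,0],
])

```text
t: 8.2
eef_pos: [0.5579, -0.0102, 0.1008]
orientation: [-0.002, 0.996, 0.094, 0.001]
wrist_force: [-2.5, 2.4, -0.8]
grip_width: 0.0308
```

```bash
python3 - <<'E'
from h import *
st(); plan(r.get_state()['eef_pos'],10.6)
E
```

```text
t 8.2 p [ 0.5579 -0.0102  0.1008] yaw 10.79 zax [ 0.001  0.004 -1.   ] F mill(n,ax,z) [-2.1  2.9 -0.8] T [ 0.51 -0.07 -0.12] w 0.0308 mill n,t 0.5462 -0.1141
q [ 0.49  0.33 -0.65  1.74  0.22  1.14 -0.04]
n 1 yawerr [-0.19 -0.09  0.19] d cm [0. 0. 0.] tool d [0. 0. 0.]
[0.0, 0.0, 0.0, -0.19, -0.09, 0.19],
```

>>> step_arm([
  [0,0.18,0,0,0,0],
  [0,0.18,0,0,0,0],
  [0,0.18,0,-0.2,0,0],
  [0,0.18,0,0,0,0],
])

```text
t: 8.6
eef_pos: [0.5586, -0.0141, 0.1007]
orientation: [-0.002, 0.995, 0.095, 0.0]
wrist_force: [-5.2, 9.1, 2.1]
grip_width: 0.0309
```

>>> step_arm([
  [0,0.18,0,-0.2,0,0],
  [0,0.18,0,0,0,0],
  [0,0.18,0,-0.2,0,0],
])

```text
t: 8.9
eef_pos: [0.5586, -0.0141, 0.1007]
orientation: [-0.002, 0.995, 0.097, -0.0]
wrist_force: [-4.5, 7.4, 1.6]
grip_width: 0.031
```

```bash
python3 - <<'E'
from h import *
st(); plan(r.get_state()['eef_pos'],10.6)
E
```

```text
t 8.9 p [ 0.5586 -0.0141  0.1007] yaw 11.09 zax [-0.001  0.003 -1.   ] F mill(n,ax,z) [-3.   8.1  1.6] T [ 1.6   0.33 -0.45] w 0.031 mill n,t 0.5461 -0.1181
q [ 0.49  0.34 -0.65  1.73  0.22  1.14 -0.02]
n 1 yawerr [-0.19 -0.01  0.49] d cm [0. 0. 0.] tool d [0. 0. 0.]
[0.0, 0.0, 0.0, -0.19, -0.01, 0.49],
```

>>> step_arm([
  [0,0.22,0,0,0,0.4],
  [0,0.24,0,0,0,0],
  [0,0.24,0,0,0,0],
])

```text
t: 9.2
eef_pos: [0.5584, -0.0137, 0.1007]
orientation: [-0.006, 0.995, 0.096, -0.001]
wrist_force: [-5.7, 8.9, 1.9]
grip_width: 0.0305
```

```bash
python3 - <<'E'
from h import *
st()
E
```

```text
t 9.2 p [ 0.5584 -0.0137  0.1007] yaw 11.0 zax [-0.003  0.011 -1.   ] F mill(n,ax,z) [-3.9  9.8  1.9] T [ 2.03  0.38 -0.36] w 0.0305 mill n,t 0.5461 -0.1176
q [ 0.5   0.34 -0.65  1.73  0.21  1.15 -0.02]
```

Outer stop is firm under ~10 N at t = -118.1 to -117.6 mm. Travel is about 6.9 mm, so the float is 7 mm and the thin spacer is the one. Releasing.

>>> step_arm([
  [0,0,0,-0.4,0,0.3],
  [0,0,0,0,0,0],
  [0,0,0,0,0,0],
  [0,0,0,0,0,0],
  [0,0,0,0,0,0],
], grip=-1)

```text
t: 9.7
eef_pos: [0.5591, -0.0164, 0.1008]
orientation: [-0.001, 0.996, 0.092, -0.0]
wrist_force: [-0.2, -0.7, -0.3]
grip_width: 0.0856
```

>>> step_arm([
  [0,0,-2,0,0,0],
  [0,0,-4.5,0,0,0],
  [0,0,-4.5,0,0,0],
  [0,0,-2,0,0,0],
  [0,0,0,0,0,0],
])

```text
t: 10.2
eef_pos: [0.5583, -0.018, 0.2346]
orientation: [-0.001, 0.996, 0.092, -0.002]
wrist_force: [-0.2, 0.0, -0.8]
grip_width: 0.0854
```

```bash
python3 - <<'E'
from h import *
st()
plan([.547,-.26,.22],-17.6)
E
```

```text
t 10.2 p [ 0.5583 -0.018   0.2346] yaw 10.5 zax [-0.004  0.001 -1.   ] F mill(n,ax,z) [-0.2  0.1 -0.8] T [-0.03 -0.03  0.  ] w 0.0854 mill n,t 0.5452 -0.1219
q [ 0.52  0.23 -0.66  1.56  0.14  1.4   0.03]
n 6 yawerr [-0.04  0.21 28.1 ] d cm [ -1.13 -24.2   -1.46] tool d [-5.52 23.59  1.44]
[-0.92, 3.93, 0.24, -0.01, 0.03, 4.68],[-0.6, 3.99, 0.24, -0.01, 0.03, 4.68],[-0.27, 4.03, 0.24, -0.01, 0.03, 4.68],[0.06, 4.04, 0.24, -0.01, 0.03, 4.68],[0.39, 4.02, 0.24, -0.01, 0.03, 4.68],[0.72, 3.97, 0.24, -0.01, 0.03, 4.68],
```

>>> step_arm([
  [-0.9,3.9,0.2,0,0,4.7],
  [-0.6,4.0,0.2,0,0,4.7],
  [-0.3,4.0,0.2,0,0,4.7],
  [0.1,4.0,0.2,0,0,4.7],
  [0.4,3.9,0.2,0,0,4.7],
  [0.6,2.5,0.2,0,0,3],
  [0,0,0,0,0,0],
])

```text
t: 10.9
eef_pos: [0.5467, -0.2508, 0.2168]
orientation: [-0.0, 0.989, -0.147, -0.004]
wrist_force: [-0.1, 0.3, -0.3]
grip_width: 0.0851
```

```bash
python3 - <<'E'
from h import *
st(); plan([.547,-.26,.12],-17.6)
snap('top','top5'); snap('side','side5')
crop('top5','ct6',285,185,355,225,11)
crop('side5','cs8',290,110,380,190,8)
E
```

```text
t 10.9 p [ 0.5467 -0.2508  0.2168] yaw -16.89 zax [-0.007  0.001 -1.   ] F mill(n,ax,z) [-0.1  0.3 -0.3] T [-0.    0.09  0.04] w 0.0851 mill n,t 0.4903 -0.3484
q [ 0.72  0.31 -0.47  1.48  0.14  1.39 -0.04]
n 3 yawerr [0.04 0.4  0.71] d cm [ 0.03 -0.92 -9.68] tool d [0.36 0.86 9.68]
[0.12, 0.29, 3.23, 0.01, 0.13, 0.24],[0.12, 0.29, 3.23, 0.01, 0.13, 0.24],[0.11, 0.29, 3.23, 0.01, 0.13, 0.24],
```

View pics/ct6.png

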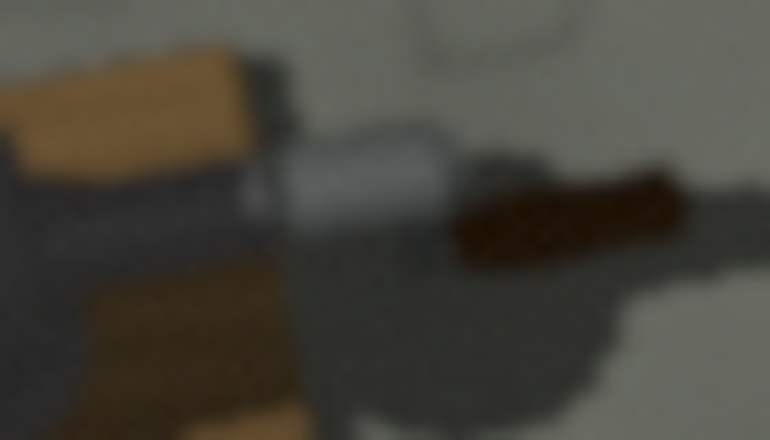

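View pics/cs8.png

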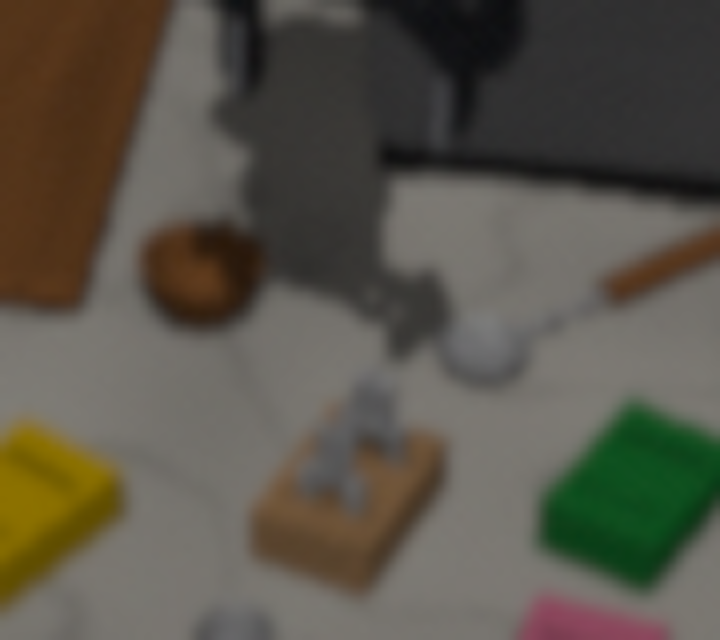

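```bash
python3 - <<'E'
from h import *
im=cv2.imread('pics/top5.png').astype(float).sum(2)
z=.1705
# sample brightness along axis ridge
n0=.5461
for off in(-.006,0,.006):
  print('off',off)
  print([ (int(t*1000), int(cv2.remap(im.astype(np.float32),*[np.float32([[c]]) for c in proj('top5',(n0+off)*N+t*AX+[0,0,z])],cv2.INTER_LINEAR)[0,0])) for t in np.arange(-.150,-.07,.002)])
w=None
d,K,E=ld('top5'); v,u=np.mgrid[0:400,0:640]
c=np.stack([(u-K[0,2])/K[0,0]*d,(v-K[1,2])/K[1,1]*d,d],-1); w=c@E[:3,:3].T+E[:3,3]
R=w[185:225,290:335].reshape(-1,3); 
t=R@AX; n=R@N; m=(abs(n-n0)<.012)
b=np.arange(-.15,-.07,.003)
for a in b: 
  k=m&(t>=a)&(t<a+.003)
  print(round(a,3),k.sum(),np.round(np.median(R[k,2]),3),end='; ')
E
```

```text
off -0.006
[(-150, 142), (-148, 151), (-146, 162), (-144, 172), (-142, 184), (-139, 203), (-137, 222), (-135, 244), (-133, 251), (-131, 253), (-129, 255), (-127, 256), (-125, 255), (-123, 254), (-121, 254), (-119, 254), (-117, 255), (-115, 255), (-113, 256), (-111, 257), (-109, 255), (-107, 253), (-105, 251), (-103, 254), (-101, 256), (-99, 255), (-97, 251), (-95, 246), (-93, 227), (-91, 207), (-89, 188), (-87, 180), (-85, 178), (-83, 180), (-81, 177), (-79, 166), (-77, 153), (-75, 141), (-73, 138), (-71, 137)]
off 0
[(-150, 222), (-148, 220), (-146, 218), (-144, 217), (-142, 220), (-139, 227), (-137, 238), (-135, 250), (-133, 263), (-131, 267), (-129, 269), (-127, 270), (-125, 271), (-123, 271), (-121, 272), (-119, 272), (-117, 272), (-115, 271), (-113, 272), (-111, 271), (-109, 272), (-107, 275), (-105, 276), (-103, 274), (-101, 274), (-99, 275), (-97, 270), (-95, 260), (-93, 241), (-91, 217), (-89, 196), (-87, 191), (-85, 199), (-83, 214), (-81, 206), (-79, 191), (-77, 166), (-75, 150), (-73, 141), (-71, 139)]
off 0.006
[(-150, 279), (-148, 273), (-146, 261), (-144, 247), (-142, 2
[... 195 characters left out ...]
54), (-109, 254), (-107, 252), (-105, 255), (-103, 257), (-101, 256), (-99, 257), (-97, 257), (-95, 244), (-93, 227), (-91, 204), (-89, 187), (-87, 175), (-85, 185), (-83, 189), (-81, 183), (-79, 164), (-77, 144), (-75, 136), (-73, 129), (-71, 126)]
-0.15 8 0.042; -0.147 13 0.048; -0.144 12 0.101; -0.141 9 0.164; -0.138 13 0.123; -0.135 14 0.096; -0.132 15 0.061; -0.129 9 0.163; -0.126 13 0.163; -0.123 13 0.163; -0.12 14 0.165; -0.117 10 0.168; -0.114 13 0.16; -0.111 11 0.167; -0.108 13 0.165; -0.105 11 0.004; -0.102 12 0.164; -0.099 11 0.158; -0.096 12 0.162; -0.093 10 -0.0; -0.09 10 0.093; -0.087 12 0.093; -0.084 13 0.163; -0.081 13 0.167; -0.078 10 0.165; -0.075 11 0.166; -0.072 13 0.167;
```

In the top crop the hub spans t = -92 to -138 mm, which is 46 mm long as it must be. The gap runs from -92 to about -85 mm, which matches the 7 mm felt. The gap centre is t ≈ -88.5. Next I go down on the thin spacer, first across its width to centre it.

>>> step_arm([
  [0.2,0.45,3.5,0,0.2,0.4],
  [0.2,0.45,4,0,0.2,0.3],
  [0,0,3.5,0,0,0],
  [0,0,1.5,0,0,0],
  [0,0,0,0,0,0],
], force=20)

```text
t: 11.5
eef_pos: [0.5536, -0.245, 0.0902]
orientation: [-0.002, 0.99, -0.141, 0.003]
wrist_force: [-0.3, 0.0, 0.5]
grip_width: 0.0854
```

```bash
python3 - <<'E'
from h import *
st(); plan([.547,-.2599,.030],-17.6)
snap('side','side6')
crop('side6','cs9',290,110,380,190,8)
E
```

```text
t 11.5 p [ 0.5536 -0.245   0.0902] yaw -16.17 zax [ 0.007  0.004 -1.   ] F mill(n,ax,z) [-0.3  0.1  0.5] T [-0.02  0.01  0.02] w 0.0854 mill n,t 0.4982 -0.344
q [ 0.71  0.41 -0.46  1.63  0.19  1.14 -0.07]
n 2 yawerr [-0.32 -0.3   1.43] d cm [-0.66 -1.49 -6.02] tool d [-0.25  1.64  6.01]
[-0.13, 0.82, 3.0, -0.16, -0.15, 0.72],[-0.11, 0.82, 3.01, -0.16, -0.15, 0.72],
```

View pics/cs9.png

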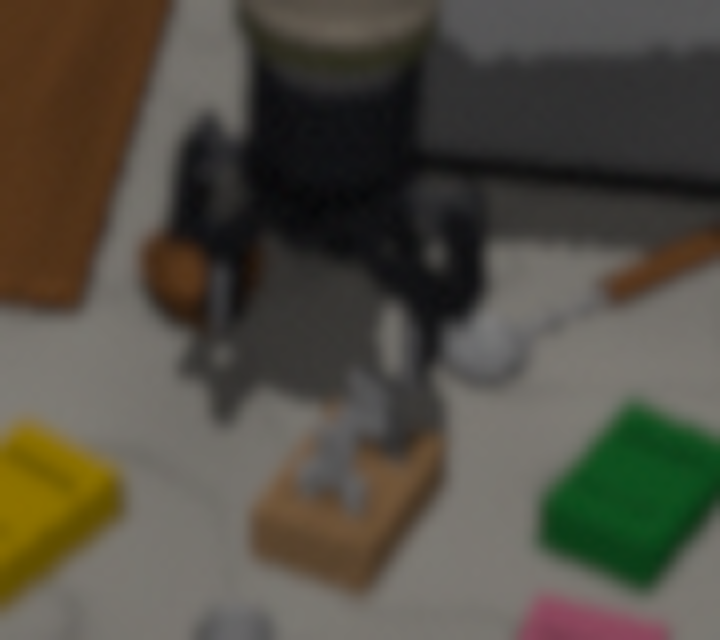

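>>> step_arm([
  [-0.3,1.0,0,-0.3,-0.3,1.0],
  [0,0.6,0.5,0,0,0.4],
  [0,0,1.5,0,0,0],
  [0,0,0,0,0,0],
])

```text
t: 11.95
eef_pos: [0.5489, -0.2601, 0.0741]
orientation: [0.001, 0.988, -0.152, 0.003]
wrist_force: [0.0, 0.2, -0.9]
grip_width: 0.0854
```

```bash
python3 - <<'E'
from h import *
st(); plan([.547,-.2599,.030],-17.6)
E
```

```text
t 11.95 p [ 0.5489 -0.2601  0.0741] yaw -17.53 zax [ 0.006 -0.003 -1.   ] F mill(n,ax,z) [ 0.   0.2 -0.9] T [ 0.07  0.01 -0.03] w 0.0854 mill n,t 0.4907 -0.358
q [ 0.72  0.42 -0.44  1.64  0.2   1.11 -0.08]
n 1 yawerr [ 0.05 -0.4   0.07] d cm [-0.19  0.02 -4.41] tool d [-0.22  0.03  4.41]
[-0.22, 0.03, 4.41, 0.05, -0.4, 0.07],
```

>>> step_arm([
  [-0.2,0,1.5,0,-0.4,0],
  [0,0,1.5,0,0,0],
  [0,0,1.0,0,0,0],
  [0,0,0.1,0,0,0],
])

```text
t: 12.35
eef_pos: [0.5469, -0.2594, 0.0295]
orientation: [0.0, 0.988, -0.152, -0.0]
wrist_force: [0.9, 0.1, 1.0]
grip_width: 0.0852
```

```bash
python3 - <<'E'
from h import *
st(); plan([.547,-.2599,.030],-17.6)
E
```

```text
t 12.35 p [ 0.5469 -0.2594  0.0295] yaw -17.53 zax [-0.001 -0.    -1.   ] F mill(n,ax,z) [ 0.9 -0.1  1. ] T [ 0.01  0.02 -0.05] w 0.0852 mill n,t 0.4889 -0.3568
q [ 0.71  0.48 -0.43  1.68  0.23  1.04 -0.1 ]
n 1 yawerr [0.03 0.04 0.07] d cm [ 0.01 -0.05  0.05] tool d [ 0.03  0.05 -0.05]
[0.03, 0.05, -0.05, 0.03, 0.04, 0.07],
```

>>> step_arm([
  [0,0,0,0,0,0],
  [0,0,0,0,0,0],
  [0,0,0,0,0,0],
  [0,0,0,0,0,0],
  [0,0,0,0,0,0],
  [0,0,0,0,0,0],
  [0,0,0,0,0,0],
], grip=1, force=20)

```text
t: 13.05
eef_pos: [0.5478, -0.2595, 0.0308]
orientation: [0.0, 0.988, -0.152, 0.001]
wrist_force: [-0.7, -0.2, -0.4]
grip_width: 0.0191
```

```bash
python3 - <<'E'
from h import *
st()
E
```

```text
t 13.05 p [ 0.5478 -0.2595  0.0308] yaw -17.51 zax [ 0.001 -0.001 -1.   ] F mill(n,ax,z) [-0.8 -0.  -0.4] T [ 0.01  0.   -0.01] w 0.0191 mill n,t 0.4898 -0.3571
q [ 0.71  0.47 -0.43  1.68  0.23  1.04 -0.1 ]
```

The tab is centred across its width (19 mm reading against 20 mm). I'll open partway, lift, turn 90° and regrip across the thickness.

>>> step_arm([
  [0,0,0,0,0,0],
  [0,0,0,0,0,0],
  [0,0,0,0,0,0],
  [0,0,-2,0,0,0],
  [0,0,-2.5,0,0,0],
  [0,0,0,0,0,0],
], grip=0)

```text
t: 13.65
eef_pos: [0.5474, -0.2591, 0.0765]
orientation: [0.0, 0.988, -0.152, -0.0]
wrist_force: [0.6, -0.5, 0.3]
grip_width: 0.0425
```

>>> step_arm([
  [0,0,0,0,0,8.4],
  [0,0,0,0,0,8.4],
  [0,0,0,0,0,8.4],
  [0,0,0,0,0,8.4],
  [0,0,0,0,0,8.4],
  [0,0,0,0,0,8.4],
  [0,0,0,0,0,8.4],
  [0,0,0,0,0,8.4],
  [0,0,0,0,0,8.4],
  [0,0,0,0,0,8],
  [0,0,0,0,0,0],
])

```text
t: 14.75
eef_pos: [0.5452, -0.2588, 0.0717]
orientation: [-0.001, -0.62, 0.785, 0.002]
wrist_force: [0.7, -0.2, 1.0]
grip_width: 0.0427
```

```bash
python3 - <<'E'
from h import *
st(); plan([.5476,-.2601,.027],-107.5)
snap('side','side7')
crop('side7','cs10',290,110,380,190,8)
E
```

```text
t 14.75 p [ 0.5452 -0.2588  0.0717] yaw -103.35 zax [-0.004  0.001 -1.   ] F mill(n,ax,z) [ 0.6 -0.3  1. ] T [-0.01  0.05 -0.01] w 0.0427 mill n,t 0.4874 -0.3559
q [ 0.52  0.4  -0.2   1.66  0.09  1.1  -1.5 ]
n 1 yawerr [ 0.26 -0.02  4.15] d cm [ 0.24 -0.13 -4.47] tool d [ 0.08 -0.28  4.47]
[0.08, -0.28, 4.47, 0.26, -0.02, 4.15],
```

View pics/cs10.png

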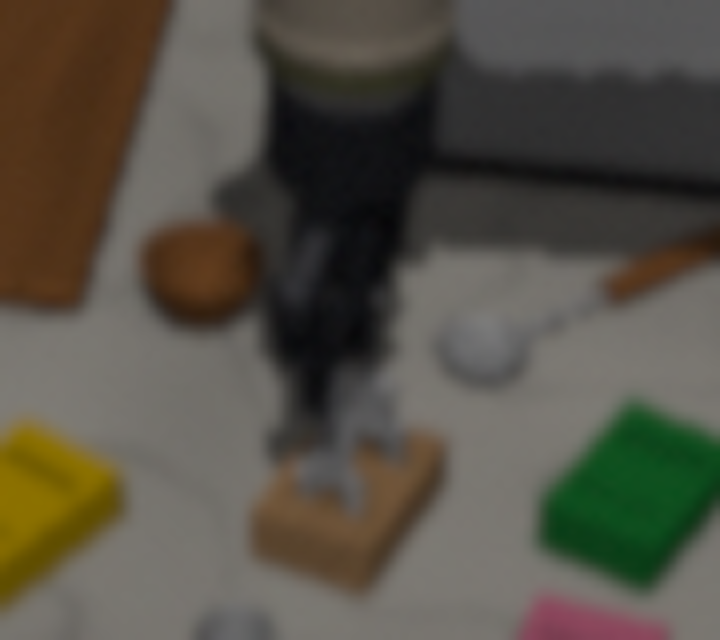

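>>> step_arm([
  [0.1,-0.3,0,0.2,0,4.1],
  [0,0,0,0,0,0],
  [0,0,0,0,0,0],
], grip=0.3)

```text
t: 15.1
eef_pos: [0.5476, -0.2602, 0.0709]
orientation: [-0.001, -0.598, 0.801, 0.001]
wrist_force: [0.6, 0.1, -0.5]
grip_width: 0.0302
```

```bash
python3 - <<'E'
from h import *
st(); plan([.5476,-.2601,.027],-107.5)
E
```

```text
t 15.1 p [ 0.5476 -0.2602  0.0709] yaw -106.5 zax [-0.002  0.    -1.   ] F mill(n,ax,z) [ 0.6 -0.  -0.5] T [ 0.01  0.02 -0.02] w 0.0302 mill n,t 0.4894 -0.3577
q [ 0.52  0.4  -0.19  1.65  0.08  1.1  -1.55]
n 1 yawerr [ 0.12 -0.02  1.  ] d cm [ 0.    0.01 -4.39] tool d [-0.01 -0.01  4.39]
[-0.01, -0.01, 4.39, 0.12, -0.02, 1.0],
```

>>> step_arm([
  [0,0,1.0,0.1,0,1.0],
  [0,0,1.3,0,0,0],
  [0,0,1.2,0,0,0],
  [0,0,0.7,0,0,0],
  [0,0,0,0,0,0],
])

```text
t: 15.6
eef_pos: [0.5463, -0.2597, 0.0237]
orientation: [-0.001, -0.594, 0.805, 0.001]
wrist_force: [-0.7, -0.2, 0.4]
grip_width: 0.0297
```

```bash
python3 - <<'E'
from h import *
st(); plan([.5476,-.2601,.027],-107.5)
E
```

```text
t 15.6 p [ 0.5463 -0.2597  0.0237] yaw -107.19 zax [-0.002  0.001 -1.   ] F mill(n,ax,z) [-0.8 -0.1  0.4] T [-0.01  0.02 -0.01] w 0.0297 mill n,t 0.4883 -0.3571
q [ 0.51  0.45 -0.18  1.69  0.09  1.01 -1.57]
n 1 yawerr [0.15 0.   0.31] d cm [ 0.13 -0.04  0.33] tool d [-0.   -0.14 -0.33]
[-0.0, -0.14, -0.33, 0.15, 0.0, 0.31],
```

>>> step_arm([
  [0,-0.14,-0.3,0.1,0,0.3],
  [0,0,0,0,0,0],
])

```text
t: 15.8
eef_pos: [0.5477, -0.2601, 0.0267]
orientation: [-0.0, -0.591, 0.806, 0.001]
wrist_force: [0.3, 0.6, 0.3]
grip_width: 0.0298
```

>>> step_arm([
  [0,0,0,0,0,0],
  [0,0,0,0,0,0],
  [0,0,0,0,0,0],
  [0,0,0,0,0,0],
], grip=1, force=60)

```text
t: 16.2
eef_pos: [0.5487, -0.2605, 0.0282]
orientation: [0.0, -0.591, 0.806, -0.001]
wrist_force: [-0.2, -0.9, -0.6]
grip_width: 0.0033
```

```bash
python3 - <<'E'
from h import *
st()
E
```

```text
t 16.2 p [ 0.5487 -0.2605  0.0282] yaw -107.49 zax [ 0.001 -0.001 -1.   ] F mill(n,ax,z) [-0.4 -0.8 -0.6] T [0.01 0.01 0.03] w 0.0033 mill n,t 0.4904 -0.3583
q [ 0.51  0.45 -0.18  1.69  0.09  1.01 -1.57]
```

>>> step_arm([
  [0,0,-0.8,0,0,0],
  [0,0,-1.2,0,0,0],
  [0,0,-1.5,0,0,0],
  [0,0,-2.5,0,0,0],
])

```text
t: 16.6
eef_pos: [0.5467, -0.2597, 0.0894]
orientation: [-0.001, -0.591, 0.806, 0.002]
wrist_force: [0.0, 0.2, 0.5]
grip_width: 0.0033
```

```bash
python3 - <<'E'
from h import *
st(); plan(.5466*N-.0885*AX+[0,0,.225],-79.3)
snap('side','side8')
crop('side8','cs11',290,110,380,190,8)
E
```

```text
t 16.6 p [ 0.5467 -0.2597  0.0894] yaw -107.48 zax [-0.004  0.002 -1.   ] F mill(n,ax,z) [0.  0.2 0.5] T [-0.01 -0.05  0.01] w 0.0033 mill n,t 0.4887 -0.3571
q [ 0.52  0.38 -0.19  1.64  0.08  1.13 -1.56]
n 7 yawerr [  0.21   0.08 -28.18] d cm [ 0.68 27.47 13.56] tool d [-26.41   7.65 -13.51]
[-3.77, 1.09, -1.93, 0.03, 0.01, -4.03],[-3.84, 0.82, -1.93, 0.03, 0.01, -4.03],[-3.89, 0.55, -1.93, 0.03, 0.01, -4.03],[-3.92, 0.28, -1.93, 0.03, 0.01, -4.03],[-3.93, 0.0, -1.93, 0.03, 0.01, -4.03],[-3.92, -0.28, -1.94, 0.03, 0.01, -4.03],[-3.89, -0.55, -1.94, 0.03, 0.01, -4.03],
```

View pics/cs11.png

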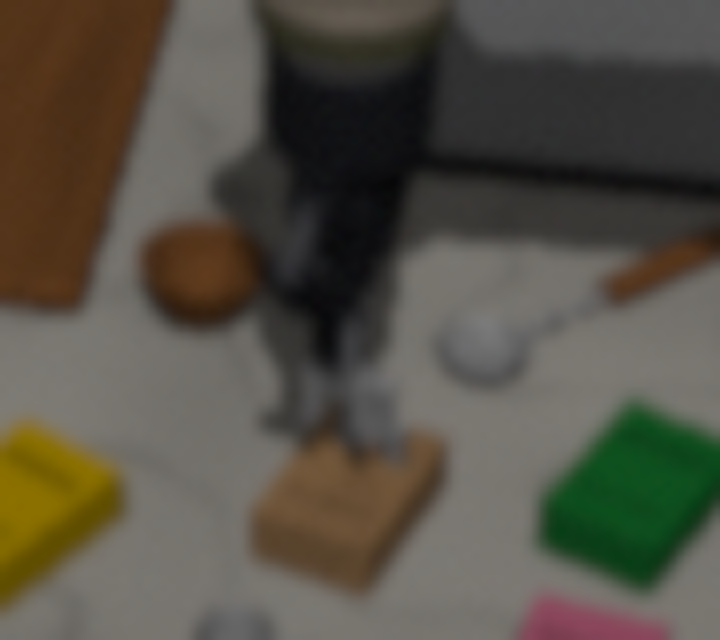

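The thin spacer is in the jaws around (315,385), its slot is empty and the thick one is still standing. Now over to the mill.

>>> step_arm([
  [-0.5,0.2,-4.5,0,0,0],
  [-1.5,0.5,-4.5,0,0,-3],
  [-3.5,0.9,-3,0,0,-4.0],
  [-3.8,0.6,-1,0,0,-4.0],
  [-3.9,0.4,0,0,0,-4.0],
  [-3.9,0.2,0,0,0,-4.0],
  [-3.5,0,0,0,0,-4.0],
  [-2.0,-0.2,0,0,0,-3],
  [0,0,0,0,0,0],
])

```text
t: 17.55
eef_pos: [0.5491, -0.0247, 0.2441]
orientation: [-0.004, 0.763, -0.647, 0.011]
wrist_force: [-0.3, -0.7, 0.2]
grip_width: 0.0033
```

```bash
python3 - <<'E'
from h import *
st(); plan(.5466*N-.0885*AX+[0,0,.225],-79.3)
E
```

```text
t 17.55 p [ 0.5491 -0.0247  0.2441] yaw -80.59 zax [ 0.022 -0.007 -1.   ] F mill(n,ax,z) [-0.4 -0.7  0.2] T [-0.04  0.01 -0.04] w 0.0033 mill n,t 0.5348 -0.1267
q [ 0.31  0.15 -0.39  1.6   0.07  1.38 -1.5 ]
n 1 yawerr [-1.15 -0.61 -1.29] d cm [ 0.44  3.97 -1.91] tool d [-3.86 -1.05  1.89]
[-3.86, -1.05, 1.89, -1.15, -0.61, -1.29],
```

>>> step_arm([
  [-2.4,-0.7,0.4,-0.7,-0.4,-0.8],
  [-1.3,-0.4,0.4,-0.4,-0.2,-0.4],
  [0,0,0,0,0,0],
])

```text
t: 17.85
eef_pos: [0.5546, 0.0107, 0.2372]
orientation: [0.0, 0.768, -0.641, 0.001]
wrist_force: [0.3, -0.2, -0.5]
grip_width: 0.0036
```

```bash
python3 - <<'E'
from h import *
st(); plan(.5466*N-.0885*AX+[0,0,.20],-79.3)
snap('side','side9')
crop('side9','cs12',290,130,350,200,10)
E
```

```text
t 17.85 p [0.5546 0.0107 0.2372] yaw -79.67 zax [ 0.002 -0.002 -1.   ] F mill(n,ax,z) [ 0.2 -0.2 -0.5] T [-0.03  0.03  0.02] w 0.0036 mill n,t 0.5469 -0.0929
q [ 0.26  0.19 -0.41  1.58  0.08  1.39 -1.55]
n 1 yawerr [-0.1  -0.13 -0.37] d cm [-0.11  0.43 -3.72] tool d [-0.45  0.04  3.72]
[-0.45, 0.04, 3.72, -0.1, -0.13, -0.37],
```

View pics/cs12.png

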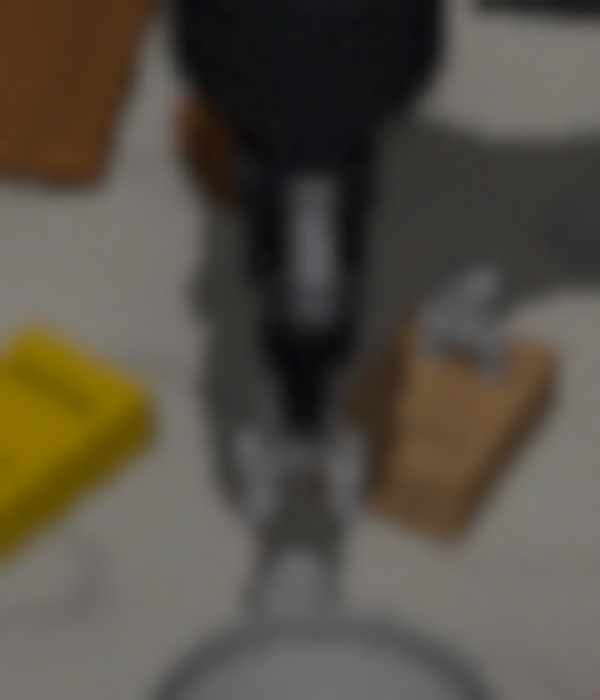

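```bash
python3 - <<'E'
from h import *
p=np.array([.5546,.0107,.2372])
for dz in(.0188-.028,.0188,.0188+.03,.07): 
  q=(proj('side9',p+[0,0,dz])-[290,130])*10; print(dz,q.round(0))
print('hub top', (proj('side9',.5461*N-.118*AX+[0,0,.17])-[290,130])*10, 'at t-.10',(proj('side9',.5461*N-.10*AX+[0,0,.17])-[290,130])*10)
a=(proj('side9',p+.018*N+[0,0,-.0])-[290,130])*10; b=(proj('side9',p-.018*N+[0,0,-.0])-[290,130])*10; print(a,b)
im=cv2.imread('pics/side9.png').astype(float).sum(2)
for v in(174,175,176,177,178,179,180): print(v,im[v,310:330].astype(int))
print('hub')
for v in(186,188,189): print(v,im[v,310:330].astype(int))
E
```

```text
-0.0092 [292. 521.]
0.0188 [294. 451.]
0.048799999999999996 [295. 373.]
0.07 [296. 316.]
hub top [289.15376641 601.63207722] at t-.10 [291.4234013  641.69402798]
[232.27185574 498.82805666] [353.09075396 496.77388439]
174 [287 222 186 217 265 262 229 209 199 183 168 164 181 208 232 229 179 139
 130 170]
175 [304 235 189 215 259 264 248 233 222 213 205 198 213 242 257 243 189 138
 145 185]
176 [313 244 188 202 244 261 259 238 218 208 202 199 223 267 278 259 194 143
 152 195]
177 [317 250 194 190 228 258 258 232 200 182 174 169 208 266 286 262 195 145
 153 191]
178 [328 274 213 192 222 255 258 221 186 168 162 151 193 251 270 244 186 154
 166 191]
179 [337 302 244 210 232 265 265 226 186 168 162 157 187 244 263 239 196 178
 185 198]
180 [346 326 284 242 247 267 262 224 182 164 166 165 187 232 256 254 226 211
 206 206]
hub
186 [351 350 349 346 323 269 225 240 276 296 291 265 235 238 289 335 353 358
 356 357]
188 [350 348 348 332 296 264 263 281 301 306 303 284 267 270 309 342 352 356
 357 356]
189 [352 350 346 325 280 256 270 292 302 306 300 284 269 270 305 336 349 352
 350 351]
```

>>> step_arm([
  [-0.43,0,0.8,-0.1,-0.1,-0.35],
  [0,0,1.2,0,0,0],
  [0,0,0.8,0,0,0],
  [0,0,0,0,0,0],
])

```text
t: 18.3
eef_pos: [0.5536, 0.0093, 0.2064]
orientation: [0.001, 0.768, -0.641, 0.001]
wrist_force: [0.1, -0.4, -0.2]
grip_width: 0.0029
```

```bash
python3 - <<'E'
from h import *
st(); plan(.5468*N-.0885*AX+[0,0,.19],-79.3)
snap('top','top9'); crop('top9','ct9',285,185,355,225,11)
E
```

```text
t 18.3 p [0.5536 0.0093 0.2064] yaw -79.73 zax [-0.    -0.003 -1.   ] F mill(n,ax,z) [ 0.1 -0.4 -0.2] T [ 0.01 -0.02  0.01] w 0.0029 mill n,t 0.5456 -0.0941
q [ 0.26  0.2  -0.41  1.63  0.09  1.33 -1.56]
n 1 yawerr [ 0.05 -0.14 -0.43] d cm [ 0.01  0.57 -1.64] tool d [-0.56 -0.11  1.64]
[-0.56, -0.11, 1.64, 0.05, -0.14, -0.43],
```

View pics/ct9.png

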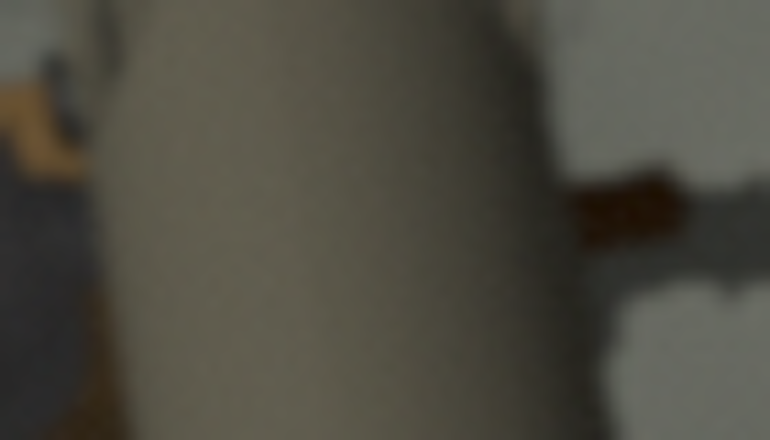

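>>> step_arm([
  [-0.4,-0.1,0.2,0,-0.1,-0.4],
  [-0.2,0,0.2,0,0,0],
  [0,0,0,0,0,0],
])

```text
t: 18.65
eef_pos: [0.554, 0.0156, 0.2032]
orientation: [0.0, 0.77, -0.638, 0.0]
wrist_force: [-0.0, 0.7, -0.0]
grip_width: 0.0033
```

```bash
python3 - <<'E'
from h import *
st(); plan(.5468*N-.0885*AX+[0,0,.187],-79.3)
E
```

```text
t 18.65 p [0.554  0.0156 0.2032] yaw -79.32 zax [ 0.001 -0.001 -1.   ] F mill(n,ax,z) [ 0.1  0.7 -0. ] T [-0.02  0.    0.02] w 0.0033 mill n,t 0.5472 -0.088
q [ 0.26  0.2  -0.42  1.63  0.09  1.33 -1.56]
n 1 yawerr [-0.02 -0.05 -0.02] d cm [-0.03 -0.06 -1.62] tool d [0.05 0.04 1.62]
[0.05, 0.04, 1.62, -0.02, -0.05, -0.02],
```

>>> step_arm([
  [0.05,0.04,0.5,0,0,0],
  [0,0,0.5,0,0,0],
  [0,0,0.4,0,0,0],
  [0,0,0,0,0,0],
])

```text
t: 19.05
eef_pos: [0.5538, 0.0152, 0.1882]
orientation: [-0.0, 0.77, -0.638, 0.001]
wrist_force: [0.0, 0.6, -0.6]
grip_width: 0.0034
```

```bash
python3 - <<'E'
from h import *
st(); plan(.5468*N-.0885*AX+[0,0,.187],-79.3)
E
```

```text
t 19.05 p [0.5538 0.0152 0.1882] yaw -79.3 zax [ 0.001 -0.001 -1.   ] F mill(n,ax,z) [ 0.1  0.5 -0.6] T [-0.02  0.02  0.01] w 0.0034 mill n,t 0.5469 -0.0884
q [ 0.26  0.21 -0.42  1.65  0.09  1.3  -1.56]
n 1 yawerr [-0.06 -0.06 -0.  ] d cm [-0.01 -0.01 -0.12] tool d [0.01 0.01 0.12]
[0.01, 0.01, 0.12, -0.06, -0.06, -0.0],
```

Aligned within 0.2 mm. I lower gently into the gap.

>>> step_arm([
  [0,0,0.35,0,0,0],
  [0,0,0.35,0,0,0],
  [0,0,0.3,0,0,0],
])

```text
t: 19.35
eef_pos: [0.554, 0.0151, 0.1778]
orientation: [-0.0, 0.77, -0.638, 0.001]
wrist_force: [0.6, 0.1, -0.1]
grip_width: 0.0035
```

```bash
python3 - <<'E'
from h import *
st()
E
```

```text
t 19.35 p [0.554  0.0151 0.1778] yaw -79.31 zax [ 0.002 -0.001 -1.   ] F mill(n,ax,z) [ 0.6  0.  -0.1] T [ 0.04 -0.02  0.01] w 0.0035 mill n,t 0.5471 -0.0885
q [ 0.25  0.22 -0.42  1.67  0.09  1.27 -1.57]
```

>>> step_arm([
  [0,0,0.3,0,0,0],
  [0,0,0.3,0,0,0],
  [0,0,0.3,0,0,0],
])

```text
t: 19.65
eef_pos: [0.554, 0.015, 0.1679]
orientation: [-0.0, 0.77, -0.638, 0.001]
wrist_force: [-0.2, -1.4, -0.3]
grip_width: 0.0038
```

```bash
python3 - <<'E'
from h import *
st()
E
```

```text
t 19.65 p [0.554  0.015  0.1679] yaw -79.31 zax [ 0.002 -0.001 -1.   ] F mill(n,ax,z) [-0.4 -1.3 -0.3] T [-0.19 -0.02 -0.02] w 0.0038 mill n,t 0.5471 -0.0886
q [ 0.25  0.23 -0.42  1.68  0.1   1.26 -1.57]
```

>>> step_arm([
  [0.03,0,0.3,0,0,0],
  [0.02,0,0.3,0,0,0],
  [0,0,0.3,0,0,0],
])

```text
t: 19.95
eef_pos: [0.5542, 0.0144, 0.1581]
orientation: [-0.0, 0.77, -0.638, 0.001]
wrist_force: [-0.3, -0.6, -0.0]
grip_width: 0.0035
```

```bash
python3 - <<'E'
from h import *
st()
E
```

```text
t 19.95 p [0.5542 0.0144 0.1581] yaw -79.32 zax [ 0.002 -0.001 -1.   ] F mill(n,ax,z) [-0.4 -0.6 -0. ] T [0.   0.02 0.01] w 0.0035 mill n,t 0.5472 -0.0892
q [ 0.25  0.23 -0.42  1.69  0.1   1.24 -1.57]
```

>>> step_arm([
  [0,0,0.3,0,0,0],
  [0,0,0.3,0,0,0],
  [0,0,0.2,0,0,0],
  [0,0,0.15,0,0,0],
])

```text
t: 20.35
eef_pos: [0.554, 0.0145, 0.1475]
orientation: [-0.0, 0.77, -0.638, 0.001]
wrist_force: [-0.4, -0.1, 2.5]
grip_width: 0.0034
```

```bash
python3 - <<'E'
from h import *
st()
E
```

```text
t 20.35 p [0.554  0.0145 0.1475] yaw -79.32 zax [ 0.001 -0.001 -1.   ] F mill(n,ax,z) [-0.4  0.   2.5] T [-0.    0.03 -0.03] w 0.0034 mill n,t 0.547 -0.0891
q [ 0.25  0.24 -0.42  1.71  0.1   1.22 -1.57]
```

>>> step_arm([
  [0,0,0.2,0,0,0],
  [0,0,0.2,0,0,0],
  [0,0,0.2,0,0,0],
])

```text
t: 20.65
eef_pos: [0.5544, 0.0145, 0.1473]
orientation: [-0.0, 0.77, -0.638, 0.002]
wrist_force: [-9.8, -1.3, 18.1]
grip_width: 0.0032
```

```bash
python3 - <<'E'
from h import *
st()
snap('side','side10')
crop('side10','cs13',290,130,350,200,10)
E
```

```text
t 20.65 p [0.5544 0.0145 0.1473] yaw -79.33 zax [ 0.004 -0.002 -1.   ] F mill(n,ax,z) [-9.8  0.6 18.1] T [-0.25  2.29  0.01] w 0.0032 mill n,t 0.5474 -0.0891
q [ 0.25  0.24 -0.42  1.71  0.11  1.21 -1.58]
```

View pics/cs13.png

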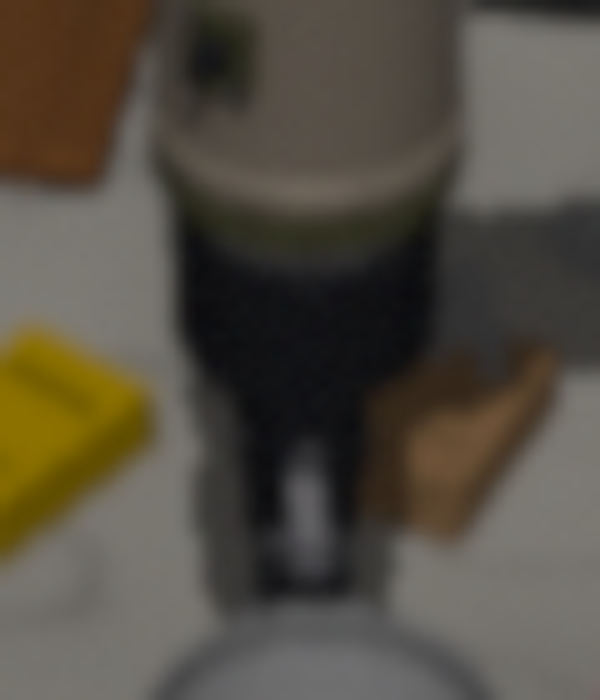

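Seated: a firm stop at eef z = 147.3 mm, against 147.2 expected. Releasing and rising.

>>> step_arm([
  [0,0,0,0,0,0],
  [0,0,0,0,0,0],
])

```text
t: 20.9
eef_pos: [0.5547, 0.0145, 0.1483]
orientation: [-0.001, 0.77, -0.638, 0.003]
wrist_force: [-0.1, -0.1, -0.8]
grip_width: 0.0034
```

>>> step_arm([
  [0,0,0,0,0,0],
  [0,0,0,0,0,0],
  [0,0,0,0,0,0],
  [0,0,-0.7,0,0,0],
  [0,0,-2.5,0,0,0],
  [0,0,-3.5,0,0,0],
  [0,0,-3,0,0,0],
  [0,0,0,0,0,0],
], grip=0.2)

```text
t: 21.7
eef_pos: [0.5536, 0.0149, 0.2489]
orientation: [-0.0, 0.77, -0.638, 0.002]
wrist_force: [0.6, 1.0, -0.1]
grip_width: 0.0342
```

```bash
python3 - <<'E'
from h import *
st(); plan(.5461*N-.120*AX+[0,0,.24],10.6)
snap('side','side11')
crop('side11','cs14',290,130,350,200,10)
E
```

```text
t 21.7 p [0.5536 0.0149 0.2489] yaw -79.31 zax [ 0.003 -0.002 -1.   ] F mill(n,ax,z) [ 0.8  0.9 -0.1] T [0.02 0.02 0.01] w 0.0342 mill n,t 0.5466 -0.0886
q [ 0.26  0.18 -0.42  1.56  0.08  1.41 -1.55]
n 11 yawerr [ 1.000e-02 -2.200e-01 -8.991e+01] d cm [ 0.53 -3.09 -0.89] tool d [3.14 0.05 0.9 ]
[0.29, 0.0, 0.08, 0.0, -0.02, -8.17],[0.28, 0.05, 0.08, 0.0, -0.02, -8.17],[0.27, 0.08, 0.08, 0.0, -0.02, -8.17],[0.26, 0.12, 0.08, 0.0, -0.02, -8.17],[0.24, 0.16, 0.08, 0.0, -0.02, -8.17],[0.21, 0.19, 0.08, 0.0, -0.02, -8.17],[0.18, 0.22, 0.08, 0.0, -0.02, -8.17],[0.15, 0.24, 0.08, 0.0, -0.02, -8.17],[0.11, 0.26, 0.08, 0.0, -0.02, -8.17],[0.08, 0.27, 0.08, 0.0, -0.02, -8.17],[0.04, 0.28, 0.08, 0.0, -0.02, -8.17],
```

View pics/cs14.png

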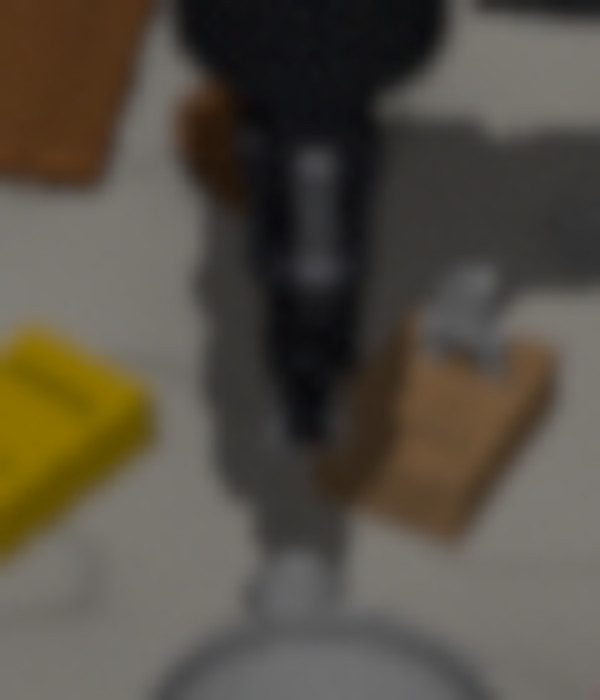

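>>> step_arm([
  [0.25,0,0,0,0,-8.3],
  [0.25,0,0,0,0,-8.3],
  [0.25,0.1,0,0,0,-8.3],
  [0.25,0.1,0,0,0,-8.3],
  [0.2,0.1,0,0,0,-8.3],
  [0.2,0.2,0,0,0,-8.3],
  [0.15,0.2,0,0,0,-8.3],
  [0.1,0.2,0,0,0,-8.3],
  [0.1,0.2,0,0,0,-8.3],
  [0,0.2,0,0,0,-8.3],
  [0,0.2,0,0,0,-6],
  [0,0,0,0,0,0],
], grip=-1)

```text
t: 22.95
eef_pos: [0.5529, -0.0124, 0.2363]
orientation: [-0.0, 0.994, 0.112, -0.008]
wrist_force: [-0.7, 0.0, 0.8]
grip_width: 0.0855
```

```bash
python3 - <<'E'
from h import *
st(); plan(.5461*N-.114*AX+[0,0,.10],10.6)
snap('side','side12')
crop('side12','cs15',290,130,350,200,10)
print((proj('side12',.5461*N-.089*AX+[0,0,.197])-[290,130])*10)
E
```

```text
t 22.95 p [ 0.5529 -0.0124  0.2363] yaw 12.88 zax [-0.015 -0.001 -1.   ] F mill(n,ax,z) [-0.6  0.2  0.8] T [-0.02 -0.04  0.03] w 0.0855 mill n,t 0.5409 -0.1153
q [ 0.41  0.21 -0.54  1.56  0.11  1.41  0.08]
n 3 yawerr [-0.1   0.86  2.28] d cm [  0.49   0.23 -13.63] tool d [ 0.73 -0.09 13.62]
[0.24, -0.03, 4.54, -0.03, 0.29, 0.76],[0.22, -0.03, 4.54, -0.03, 0.29, 0.76],[0.2, -0.04, 4.54, -0.03, 0.29, 0.76],
[294.00480612 604.00870442]
```

View pics/cs15.png

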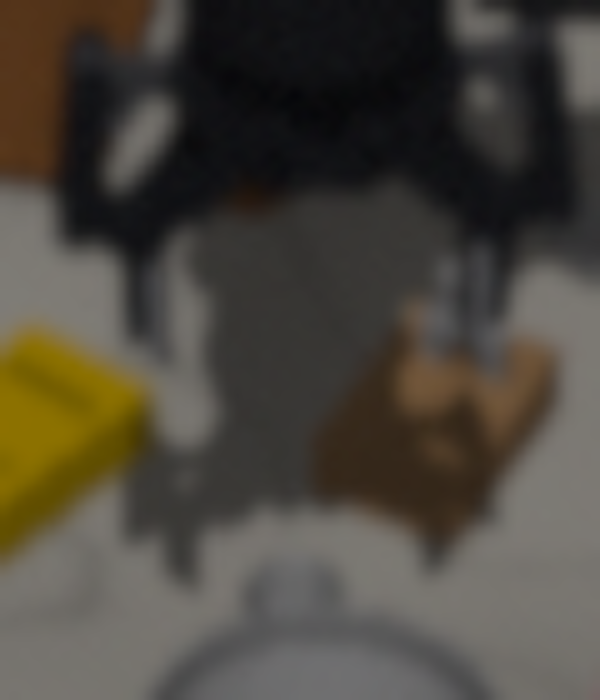

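>>> step_arm([
  [0.4,0,0.5,0,0.5,1.5],
  [0.3,0,2,0,0.4,0.8],
  [0,0,2.2,0,0,0],
  [0,0,2.0,0,0,0],
  [0,0,0.5,0,0,0],
  [0,0,0,0,0,0],
])

```text
t: 23.6
eef_pos: [0.5601, -0.0093, 0.1598]
orientation: [-0.001, 0.997, 0.079, 0.001]
wrist_force: [0.2, 0.2, 0.7]
grip_width: 0.0852
```

```bash
python3 - <<'E'
from h import *
st(); plan(.5461*N-.114*AX+[0,0,.106],10.6)
E
```

```text
t 23.6 p [ 0.5601 -0.0093  0.1598] yaw 9.09 zax [ 0.002  0.003 -1.   ] F mill(n,ax,z) [0.2 0.1 0.7] T [ 0.    0.03 -0.01] w 0.0852 mill n,t 0.5485 -0.1136
q [ 0.4   0.26 -0.54  1.67  0.14  1.25 -0.01]
n 2 yawerr [-0.14 -0.14 -1.51] d cm [-0.23 -0.08 -5.38] tool d [-0.25  0.06  5.38]
[-0.13, 0.03, 2.69, -0.07, -0.07, -0.75],[-0.12, 0.02, 2.69, -0.07, -0.07, -0.75],
```

>>> step_arm([
  [-0.2,0,1.2,0,0,-1.1],
  [0,0,1.5,0,0,-0.4],
  [0,0,1.4,0,0,0],
  [0,0,0.7,0,0,0],
  [0,0,0,0,0,0],
])

```text
t: 24.1
eef_pos: [0.559, -0.0094, 0.1092]
orientation: [-0.001, 0.996, 0.092, 0.002]
wrist_force: [0.1, -0.1, -0.5]
grip_width: 0.085
```

```bash
python3 - <<'E'
from h import *
st(); plan(.5461*N-.114*AX+[0,0,.106],10.6)
E
```

```text
t 24.1 p [ 0.559  -0.0094  0.1092] yaw 10.58 zax [ 0.004  0.003 -1.   ] F mill(n,ax,z) [ 0.1 -0.1 -0.5] T [ 0.    0.   -0.03] w 0.085 mill n,t 0.5474 -0.1135
q [ 0.39  0.3  -0.53  1.73  0.16  1.15 -0.  ]
n 1 yawerr [-0.1  -0.27 -0.02] d cm [-0.12 -0.08 -0.32] tool d [-0.13  0.05  0.32]
[-0.13, 0.05, 0.32, -0.1, -0.27, -0.02],
```

>>> step_arm([
  [-0.1,0.05,0.35,0,-0.3,0],
  [0,0,0,0,0,0],
])

```text
t: 24.3
eef_pos: [0.5582, -0.0101, 0.1056]
orientation: [-0.001, 0.996, 0.092, -0.0]
wrist_force: [-1.0, -0.4, -0.2]
grip_width: 0.0853
```

>>> step_arm([
  [0,0,0,0,0,0],
  [0,0,0,0,0,0],
  [0,0,0,0,0,0],
  [0,0,0,0,0,0],
  [0,0,0,0,0,0],
  [0,0,0,0,0,0],
], grip=1, force=50)

```text
t: 24.9
eef_pos: [0.5577, -0.0103, 0.1072]
orientation: [-0.0, 0.996, 0.092, -0.001]
wrist_force: [1.1, -0.3, -2.8]
grip_width: 0.0303
```

>>> step_arm([
  [0,0,0,0,0,0],
  [0,-0.08,0,0,0,0],
  [0,-0.13,0,0,0,0],
  [0,-0.14,0,0,0,0],
  [0,-0.14,0,0,0,0],
])

```text
t: 25.4
eef_pos: [0.5573, -0.0082, 0.1071]
orientation: [0.001, 0.996, 0.091, -0.001]
wrist_force: [2.2, -7.8, -0.8]
grip_width: 0.0302
```

```bash
python3 - <<'E'
from h import *
st()
E
```

```text
t 25.4 p [ 0.5573 -0.0082  0.1071] yaw 10.43 zax [-0.001 -0.002 -1.   ] F mill(n,ax,z) [ 0.7 -8.1 -0.8] T [-1.53 -0.22  0.12] w 0.0302 mill n,t 0.546 -0.112
q [ 0.39  0.3  -0.53  1.74  0.17  1.15 -0.01]
```

>>> step_arm([
  [0,-0.15,0,0,0,0],
  [0,-0.18,0,0.2,0,0],
  [0,-0.18,0,0,0,0],
])

```text
t: 25.7
eef_pos: [0.5573, -0.0083, 0.1071]
orientation: [0.002, 0.996, 0.089, -0.0]
wrist_force: [3.3, -8.9, -1.2]
grip_width: 0.0302
```

```bash
python3 - <<'E'
from h import *
st(); plan(r.get_state()['eef_pos'],10.6)
E
```

```text
t 25.7 p [ 0.5573 -0.0083  0.1071] yaw 10.23 zax [ 0.    -0.005 -1.   ] F mill(n,ax,z) [ 1.6 -9.3 -1.2] T [-1.65 -0.25  0.37] w 0.0302 mill n,t 0.546 -0.1121
q [ 0.38  0.3  -0.53  1.74  0.17  1.15 -0.02]
n 1 yawerr [ 0.28  0.05 -0.37] d cm [0. 0. 0.] tool d [0. 0. 0.]
[0.0, 0.0, 0.0, 0.28, 0.05, -0.37],
```

Stops firm against the spacer after about 2 mm of inward travel. Now I pull out to the stop.

>>> step_arm([
  [0,0,0,0.3,0,-0.3],
  [0,0.1,0,0,0,0],
  [0,0.14,0,0,0,0],
  [0,0.15,0,0,0,0],
  [0,0.15,0,0,0,0],
])

```text
t: 26.2
eef_pos: [0.5576, -0.0099, 0.1071]
orientation: [-0.002, 0.996, 0.093, -0.001]
wrist_force: [-1.0, 3.1, 0.2]
grip_width: 0.0306
```

>>> step_arm([
  [0,0.15,0,0,0,0],
  [0,0.18,0,-0.2,0,0],
  [0,0.18,0,-0.2,0,0],
  [0,0.18,0,0,0,0],
])

```text
t: 26.6
eef_pos: [0.5576, -0.0102, 0.1071]
orientation: [-0.003, 0.995, 0.095, -0.001]
wrist_force: [-3.9, 8.2, 1.8]
grip_width: 0.0299
```

```bash
python3 - <<'E'
from h import *
st(); plan(r.get_state()['eef_pos'],10.6)
E
```

```text
t 26.6 p [ 0.5576 -0.0102  0.1071] yaw 10.93 zax [-0.003  0.005 -1.   ] F mill(n,ax,z) [-2.3  8.8  1.8] T [ 1.54  0.72 -0.5 ] w 0.0299 mill n,t 0.5459 -0.114
q [ 0.39  0.31 -0.53  1.73  0.16  1.15  0.01]
n 1 yawerr [-0.31  0.14  0.33] d cm [0. 0. 0.] tool d [0. 0. 0.]
[0.0, 0.0, 0.0, -0.31, 0.14, 0.33],
```

>>> step_arm([
  [0,0.2,0,-0.2,0,0.3],
  [0,0.2,0,0,0,0],
  [0,0,0,0,0,0],
  [0,0,0,0,0,0],
])

```text
t: 27.0
eef_pos: [0.5576, -0.0101, 0.1071]
orientation: [-0.003, 0.996, 0.094, -0.002]
wrist_force: [-1.5, 1.5, 0.2]
grip_width: 0.0305
```

>>> step_arm([
  [0,0,0,0,0,0],
  [0,0,0,0,0,0],
  [0,0,0,0,0,0],
  [0,0,0,0,0,0],
  [0,0,-1.5,0,0,0],
  [0,0,-4,0,0,0],
  [0,0,-4.5,0,0,0],
  [0,0,-3,0,0,0],
  [0,0,0,0,0,0],
], grip=-1)

```text
t: 27.9
eef_pos: [0.5581, -0.0127, 0.246]
orientation: [-0.002, 0.996, 0.094, -0.001]
wrist_force: [0.5, 0.0, -0.6]
grip_width: 0.0852
```

>>> step_arm([
  [0,3.0,-0.5,0,0,0],
  [0,4.5,-0.5,0,0,0],
  [0,4.5,0,0,0,0],
  [0,4.5,0,0,0,0],
  [0,4,0,0,0,0],
  [0,0,0,0,0,0],
])

```text
t: 28.5
eef_pos: [0.5984, -0.2194, 0.2612]
orientation: [-0.001, 0.995, 0.097, 0.002]
wrist_force: [-1.3, -1.1, -1.1]
grip_width: 0.0853
```

```bash
python3 - <<'E'
from h import *
st()
snap('top','top13'); crop('top13','ct13',285,185,355,225,11)
snap('side','side13'); crop('side13','cs16',270,120,370,220,6)
E
```

```text
t 28.5 p [ 0.5984 -0.2194  0.2612] yaw 11.1 zax [ 0.004  0.002 -1.   ] F mill(n,ax,z) [-1.5 -0.8 -1.1] T [-0.03  0.04  0.04] w 0.0853 mill n,t 0.5469 -0.3272
q [ 0.59  0.37 -0.42  1.31  0.14  1.49  0.38]
```

View pics/ct13.png

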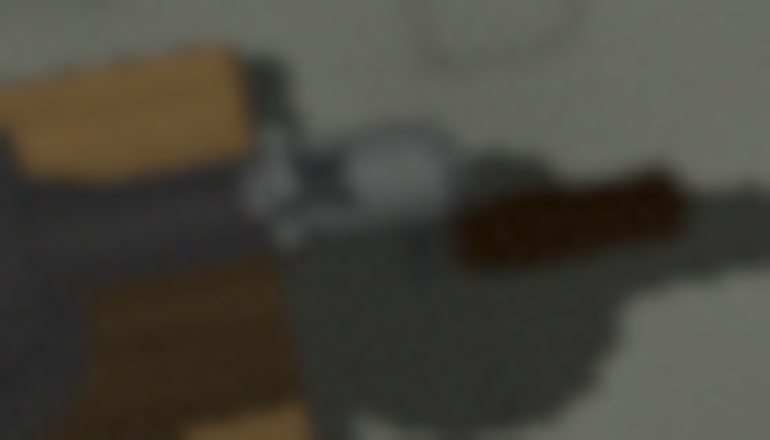

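View pics/cs16.png

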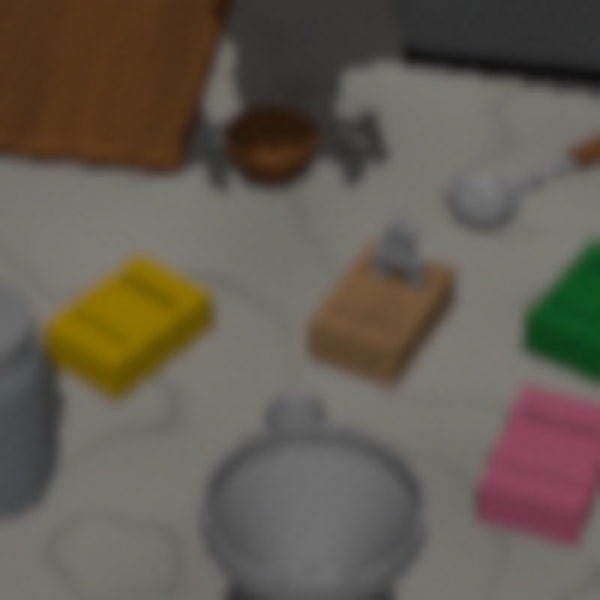

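View pics/top13.png

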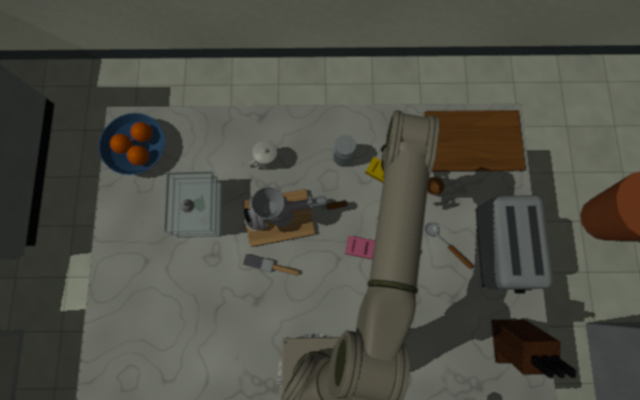

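The top crop shows the fork's tab at (265,190), with a leg on each side of the shaft between hub and bearing. The side view shows the thick spacer still in the rack and everything else in place. One depth check of the tab, then I hand in.

```bash
python3 - <<'E'
from h import *
d,K,E=ld('top13'); v,u=np.mgrid[0:400,0:640]
c=np.stack([(u-K[0,2])/K[0,0]*d,(v-K[1,2])/K[1,1]*d,d],-1); w=(c@E[:3,:3].T+E[:3,3])[190:215,300:330].reshape(-1,3)
k=w[w[:,2]>.182]; print(len(k),'zmax',np.sort(k[:,2])[-4:].round(3),'t',(k@AX).mean().round(4),'n',(k@N).mean().round(4))
if len(k)>=2 and k[:,2].max()<.215: print('close',order.close_job())
E
```

```text
13 zmax [0.201 1.523 1.523 1.523] t -0.0848 n 0.4761
```

```bash
python3 - <<'E'
from h import *
d,K,E=ld('top13'); v,u=np.mgrid[0:400,0:640]
c=np.stack([(u-K[0,2])/K[0,0]*d,(v-K[1,2])/K[1,1]*d,d],-1); w=(c@E[:3,:3].T+E[:3,3])[190:215,300:330].reshape(-1,3)
k=w[(w[:,2]>.182)&(w[:,2]<1)]; print(len(k),'z',np.sort(k[:,2]).round(3),'t',(k@AX).mean().round(4),'n',(k@N).mean().round(4))
print('close',order.close_job())
E
```

```text
10 z [0.189 0.193 0.194 0.194 0.196 0.197 0.197 0.198 0.198 0.201] t -0.0921 n 0.5451
the job is handed in; nothing more can be done
close None
```

The job is done and handed in at about 28.5 s of the 59 s. The thin spacer is fitted, and the float left with it in is about 2 mm, under the 4 mm limit.

- **Float felt first:** the crank shaft moved about 6.9 mm between firm stops, felt at about 10 N each way. That is the 7 mm case, so I chose the thin spacer.
- **Fitting:** the thin spacer went over the shaft between the crank hub and the bearing. It bottomed on the shaft at the expected height (147.3 mm against 147.2 mm).
- **Float checked after:** pushing in against the spacer and pulling out to the stop again gave about 2.0 mm, with about 9 N at each end.
- **Last look:** in the top camera's depth image the tab top read 0.197 m on average, as it should when seated, and on the shaft's axis. The thick spacer was still in its rack, nothing else visible had been disturbed, and the arm was clear.

**What disagreed:**
- **TCP height:** the reported TCP sat about 32 mm below the visible fingertips.
- **First grasp:** because of that, my first grasp closed on top of the hub with about 10 N and had to be redone lower. I corrected for the offset from then on.
- **Grip width:** the reported width read 1–1.7 mm below the true sizes.
- **Tab position:** the last picture put the tab about 3 mm further out along the shaft than where I released it. I put this down to camera error and did not check further.

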